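Lay the seed cartons on the slab and screw the seed jar shut

ROBOT

A 7-joint arm with a two-finger parallel gripper is mounted at the origin on the work surface. World frame = base frame: x ahead of the robot, y to its left, z up, the work surface at z = 0. Lengths are in m, angles in rad, forces in N, time in s.
With the tool pointing down it reaches from about 0.4 to 0.85 m from the base axis. Payload 10.4 kg.
Tool frame: the origin (TCP) lies at the very end of the fingers, on their centre line; the grasp point (between the pads) lies 19 mm behind it (manip.grip_depth is the distance from the TCP to the grasp point, in m); z points along the fingers, y is the direction in which the jaws open and shut (so a half turn about z gives the same grasp; the last joint's range is limited). The gripper opens to 85 mm and grips with 20 to 120 N. Pads are 22 mm wide; open, the fingers measure 114 mm over their backs; the gripper's body (76 mm by 85 mm) begins 54 mm behind the grasp point. The pads swing forward as they close: fully open they stand 13 mm farther back than shut.
Start: joints at [1.289, 0.332, -0.065, 1.46, 0.022, 1.35, -0.088], TCP at [0.16, -0.604, 0.231] pointing down, gripper open.
Joint ranges: [-2.6, 2.6], [-0.5, 2.12], [-1.47, 1.34], [0.16, 2.42], [-1.27, 4.41], [0.06, 2.06], [-2.6, 2.6]. Speed limits (rad/s): [2.22, 2.22, 2.79, 2.79, 3.14, 3.14, 3.14].

INTERFACE

Orientations are given as a unit quaternion [x, y, z, w].
In Python, from workcell import manip gives the robot as it stands.
- The arm moves only by the tool step_arm, never from a script. Its argument "motion" is a list of rows, each a list of 6 numbers: the shift along the tool's x, y, z in mm, then the turn, a rotation vector about the tool's x, y, z in degrees. A call has 1 to 20 rows; each row shifts and turns the pose as measured when the row begins, along the tool's axes as they then stand; what a row does not reach is not made up. A row lasts 1/8 s, in which the tool goes at most 62.5 mm and 10.7 degrees, less where a joint would pass 70% of its speed; a pose out of reach is approached as far as the arm can. A call with a gripper value outside its range is refused whole. "jaw" is the finger opening in mm, from 0 to 85.4, set as the call begins (left out, the last holds). The fingers move at their own pace and stop on an object; "force" is the grip in N (left out, the last holds). Time passes only in rows, so rows that do not move let the fingers close. It gives the time, the measured TCP pose, the force and the opening at its end, in the units of the state.
- manip.get_obs(): the state, without advancing time (a new reading comes with each control period).
- manip.camera(name): name is "side" or "top" or "wrist"; returns the picture (384x512x3 uint8, blue, green, red); there is no depth.
- manip.camera_info(name): a dict with "camera_matrix" (3x3 intrinsics, pixels), "k1" (the pictures are not rectified: a ray, as slopes to the right and down, at radius r is drawn at 1 + k1 r^2 times it, then the intrinsics apply), "R" (3x3) and "t" (3): a world point X has camera coordinates R X + t. Camera axes: x right, y down, z forward; pixel columns grow to the right and rows downward; lengths in m; the calibration is good to about 2 mm. A picture is of the moment at which its call begins: read the wrist's pose just before it. camera_info takes no time and is no camera call; for the wrist camera it gives the pose at the moment of the call.
- manip.hand_in(): hands the job in, once; it reports no verdict.
The state is a dict: "clock": time; "joint_pos": joint angles; "joint_velocities": joint speeds; "tau": joint torques, N m; "position": TCP position; "ee_rot": TCP orientation; "ft_force": force on the tool from outside, world axes, zero at the start; "torque": the same for the moment, N m; "grip_width": opening from 0.0 (shut) to 1.0 (fully open).
Only numpy, scipy, OpenCV 4.12 (cv2) and the standard library are available. Lean on these libraries where they do the work, as an engineer would, in place of code of your own. Each camera call takes 0.05 s, during which the arm holds its last target.

TASK

Pack away the seed filling job: stand every seed carton on the pallet slab, one to each outlined place of the interlocking pattern and square within its outline, and close the seed jar by turning its lid backward until it drops at the thread start and then screwing it forward fully home. Any place may take any carton; places left over stay empty. Leave the other things on the bench where they are.

Things in the scene. Friction and masses are not known exactly. Their poses are not given: they have to be found in the camera images.
- slab: plywood pallet slab fixed to the bench, 210 (own x) by 236 (own y) by 14 thick, with five carton outlines (84 by 54 each, 6 mm apart) drawn on top: three side by side with their length along the slab's x, and two in line with their length along the slab's y. Origin: centre of its underside; z up.
- place0 (a point): centre of a carton outline, on the slab's top face (14 mm above the bench); the carton's length lies along the slab's x (either way round)
- place1 (a point): centre of a carton outline, on the slab's top face (14 mm above the bench); the carton's length lies along the slab's x (either way round)
- place2 (a point): centre of a carton outline, on the slab's top face (14 mm above the bench); the carton's length lies along the slab's x (either way round)
- place3 (a point): centre of a carton outline, on the slab's top face (14 mm above the bench); the carton's length lies along the slab's y (either way round)
- place4 (a point): centre of a carton outline, on the slab's top face (14 mm above the bench); the carton's length lies along the slab's y (either way round)
- carton0: brown seed carton, one of up to five alike (some may be absent): 84 (own x) by 54 (own y) by 48 high, lowest 6 mm drawn in 3 mm all round; on top a stiff upright carrying rib to grip, 50 long (own x), 12 thick (own y), 32 high, so 80 high in all; 0.13 to 0.24 kg, bottom-heavy. Origin: centre of the underside; z up. May be knocked some cm aside in the run.
- carton1: brown seed carton, one of up to five alike (some may be absent): 84 (own x) by 54 (own y) by 48 high, lowest 6 mm drawn in 3 mm all round; on top a stiff upright carrying rib to grip, 50 long (own x), 12 thick (own y), 32 high, so 80 high in all; 0.13 to 0.24 kg, bottom-heavy. Origin: centre of the underside; z up. May be knocked some cm aside in the run.
- carton2: brown seed carton, one of up to five alike (some may be absent): 84 (own x) by 54 (own y) by 48 high, lowest 6 mm drawn in 3 mm all round; on top a stiff upright carrying rib to grip, 50 long (own x), 12 thick (own y), 32 high, so 80 high in all; 0.13 to 0.24 kg, bottom-heavy. Origin: centre of the underside; z up. May be knocked some cm aside in the run.
- carton3: brown seed carton, one of up to five alike (some may be absent): 84 (own x) by 54 (own y) by 48 high, lowest 6 mm drawn in 3 mm all round; on top a stiff upright carrying rib to grip, 50 long (own x), 12 thick (own y), 32 high, so 80 high in all; 0.13 to 0.24 kg, bottom-heavy. Origin: centre of the underside; z up. May be knocked some cm aside in the run.
- carton4: brown seed carton, one of up to five alike (some may be absent): 84 (own x) by 54 (own y) by 48 high, lowest 6 mm drawn in 3 mm all round; on top a stiff upright carrying rib to grip, 50 long (own x), 12 thick (own y), 32 high, so 80 high in all; 0.13 to 0.24 kg, bottom-heavy. Origin: centre of the underside; z up. May be knocked some cm aside in the run.
- jar: white stoneware seed jar fixed to the bench, 90 across, 90 high to the shoulder; neck 60 across up to 125. Three equal thread ribs round the neck, 120 deg apart, flat on top at height 118: seen from above each runs 72 deg clockwise from its thread start; the 48 deg before it are a gap. A firm stop holds a lug 55 deg clockwise of the start. Origin: centre of the underside; z up.
- lid: black lid, 86 across, 33 high, with a grip bar on top 60 long (own x), 14 thick (own y), 33 to 63 above its origin (centre of the skirt's lower edge; z up); 0.08 kg. Starts resting loosely on the ribs, origin 113 above the bench. Backward is anticlockwise from above: it drops about 9 mm by its weight, once let. Forward lowers it 6 mm per radian, 2 mm play, to origin 97 at the stop.
- lug (a point): underside of one of the three lugs inside the lid (120 deg apart, 11 wide), 33.5 from the lid's axis along its own x, 5 above its origin; a white tick on the lid's top in line with the bar marks it. At the start each lug lies 29 to 57 deg clockwise of a thread start.
- start0 (a point): thread start of one rib of the jar's neck, on the rib's flat top (118 above the bench), 33.5 from the jar's axis. Lugs drop in a window of about 28 deg centred 24 deg anticlockwise of the starts.
- start1 (a point): thread start of one rib of the jar's neck, on the rib's flat top (118 above the bench), 33.5 from the jar's axis. Lugs drop in a window of about 28 deg centred 24 deg anticlockwise of the starts.
- start2 (a point): thread start of one rib of the jar's neck, on the rib's flat top (118 above the bench), 33.5 from the jar's axis. Lugs drop in a window of about 28 deg centred 24 deg anticlockwise of the starts.
- potstack: stack of terracotta pots, fixed, 82 across, 134 high; bystander; origin: centre of the underside
- clay_pot: small terracotta pot, 68 across, 62 high; bystander; origin: centre of the underside
- twine: empty wooden twine spool, 60 across, 70 high; bystander; origin: centre of the underside
- labels: bundle of white plant labels, 105 by 18 by 12; bystander; origin: centre of the underside
- feed: small closed grey bottle, 48 across, 110 high; bystander; origin: centre of the underside
- dibber: wooden-handled pricking tool lying flat, 190 long; bystander; origin: in the handle axis
- pot_small: black plant pot, 80 across, 75 high; bystander; origin: centre of the underside
Mind the look-alikes: they are no part of the job. What is shaped like the carton3 but turquoise is not meant.

How it is judged:
On the way, in this order (a step that is already met when the one before it is completed fails the run):
1. the lid, still on top of the ribs, has been turned backward to a thread start (horizontal distance between lid and jar below 0.005 m and (horizontal distance between lug and start0 below 0.01 m or horizontal distance between lug and start1 below 0.01 m or horizontal distance between lug and start2 below 0.01 m) and z of lug in the frame of jar above 0.1155 m), for 0.02 s.
2. the lid has dropped in at the thread start (horizontal distance between lid and jar below 0.005 m and z of lug in the frame of jar between 0.1055 and 0.1135 m), for 0.1 s.
3. the lid has been screwed forward fully home (horizontal distance between lid and jar below 0.005 m and z of lid in the frame of jar between 0.093 and 0.0985 m and angle between lid's own z axis and vertical below 0.06 rad), for 0.2 s.
At the end, for the whole second after the job is handed in: Every carton present stands upright and still on the slab, its centre within 10 mm of an outline's centre and its length within 7 deg of the outline's; the lid is on the jar, level, screwed down to within 2 mm of its height at the stop (origin 96.6 mm, at most 98.5 mm, above the bench), at rest (all of step 3 and ((horizontal distance between carton0 and place0 below 0.01 m and angle between the x axis of carton0 and the x axis of slab, either way round below 0.12 rad) or (horizontal distance between carton0 and place1 below 0.01 m and angle between the x axis of carton0 and the x axis of slab, either way round below 0.12 rad) or (horizontal distance between carton0 and place2 below 0.01 m and angle between the x axis of carton0 and the x axis of slab, either way round below 0.12 rad) or (horizontal distance between carton0 and place3 below 0.01 m and angle between the x axis of carton0 and the y axis of slab, either way round below 0.12 rad) or (horizontal distance between carton0 and place4 below 0.01 m and angle between the x axis of carton0 and the y axis of slab, either way round below 0.12 rad)) and z of carton0 in the frame of slab between 0.01 and 0.018 m and angle between each of carton0, carton1, carton2, carton3, carton4's own z axis and vertical below 0.08 rad and linear speed of each of carton0, carton1, carton2, carton3, carton4, lid below 0.02 m/s and ((horizontal distance between carton1 and place0 below 0.01 m and angle between the x axis of carton1 and the x axis of slab, either way round below 0.12 rad) or (horizontal distance between carton1 and place1 below 0.01 m and angle between the x axis of carton1 and the x axis of slab, either way round below 0.12 rad) or (horizontal distance between carton1 and place2 below 0.01 m and angle between the x axis of carton1 and the x axis of slab, either way round below 0.12 rad) or (horizontal distance between carton1 and place3 below 0.01 m and angle between the x axis of carton1 and the y axis of slab, either way round below 0.12 rad) or (horizontal distance between carton1 and place4 below 0.01 m and angle between the x axis of carton1 and the y axis of slab, either way round below 0.12 rad)) and z of carton1 in the frame of slab between 0.01 and 0.018 m and ((horizontal distance between carton2 and place0 below 0.01 m and angle between the x axis of carton2 and the x axis of slab, either way round below 0.12 rad) or (horizontal distance between carton2 and place1 below 0.01 m and angle between the x axis of carton2 and the x axis of slab, either way round below 0.12 rad) or (horizontal distance between carton2 and place2 below 0.01 m and angle between the x axis of carton2 and the x axis of slab, either way round below 0.12 rad) or (horizontal distance between carton2 and place3 below 0.01 m and angle between the x axis of carton2 and the y axis of slab, either way round below 0.12 rad) or (horizontal distance between carton2 and place4 below 0.01 m and angle between the x axis of carton2 and the y axis of slab, either way round below 0.12 rad)) and z of carton2 in the frame of slab between 0.01 and 0.018 m and ((horizontal distance between carton3 and place0 below 0.01 m and angle between the x axis of carton3 and the x axis of slab, either way round below 0.12 rad) or (horizontal distance between carton3 and place1 below 0.01 m and angle between the x axis of carton3 and the x axis of slab, either way round below 0.12 rad) or (horizontal distance between carton3 and place2 below 0.01 m and angle between the x axis of carton3 and the x axis of slab, either way round below 0.12 rad) or (horizontal distance between carton3 and place3 below 0.01 m and angle between the x axis of carton3 and the y axis of slab, either way round below 0.12 rad) or (horizontal distance between carton3 and place4 below 0.01 m and angle between the x axis of carton3 and the y axis of slab, either way round below 0.12 rad)) and z of carton3 in the frame of slab between 0.01 and 0.018 m and ((horizontal distance between carton4 and place0 below 0.01 m and angle between the x axis of carton4 and the x axis of slab, either way round below 0.12 rad) or (horizontal distance between carton4 and place1 below 0.01 m and angle between the x axis of carton4 and the x axis of slab, either way round below 0.12 rad) or (horizontal distance between carton4 and place2 below 0.01 m and angle between the x axis of carton4 and the x axis of slab, either way round below 0.12 rad) or (horizontal distance between carton4 and place3 below 0.01 m and angle between the x axis of carton4 and the y axis of slab, either way round below 0.12 rad) or (horizontal distance between carton4 and place4 below 0.01 m and angle between the x axis of carton4 and the y axis of slab, either way round below 0.12 rad)) and z of carton4 in the frame of slab between 0.01 and 0.018 m); the robot touches nothing.
It fails at once if another thing on the bench is shifted by more than 6 cm (distance of any of clay_pot, twine, labels, feed, dibber, pot_small from where it was at the start of the episode above 0.06 m).
Of carton0, carton1, carton2, carton3, carton4 only 3 to 5 are there at a start; the rules pass over those that are not, and their reading is None.
At some moment in a run one of carton0, carton1, carton2, carton3, carton4 may be knocked a few centimetres aside while the robot is not near it.
It also fails if it takes over 210 s, if anything falls off the work surface, if the arm or the gripper's body presses on something with over 40 N, if the wrist force passes 120 N, or if a joint passes its speed limit or range.

## Working session

There is one attempt and no reset: what is moved stays moved. The work goes in short steps, Python scripts to look and compute and a tool call to move; the robot and the scene stay as the last step left them, time stands still between calls to the robot, and variables do not carry over. Pictures are saved under pics/ and viewed, and the job is handed in when it is done.

Besides the shell and the picture viewer there is one more tool, called after "Emit:" in YAML: its name, and indented under it one key for each argument. step_arm: Moves the arm, as the interface text tells. Its arguments: {"type":"object","properties":{"motion":{"type":"array"},"jaw":{"type":"number"},"force":{"type":"number"}},"required":["motion"]}

```bash
ls; mkdir -p pics
python3 - <<'E'
from workcell import manip
import cv2,numpy as np
o=manip.get_obs(); print({k:np.round(v,3).tolist() for k,v in o.items()})
for n in ("side","top","wrist"):
    cv2.imwrite(f"pics/{n}0.png",manip.camera(n)); i=manip.camera_info(n); print(n,{k:np.round(v,4).tolist() for k,v in i.items()})
print(manip.grip_depth)
E
```

```text
pics
{'clock': 0.0, 'joint_pos': [1.289, 0.333, -0.065, 1.461, 0.022, 1.35, -0.088], 'joint_velocities': [0.0, -0.001, 0.002, 0.002, -0.0, -0.001, -0.001], 'tau': [-0.0, -62.544, 0.049, -39.161, 0.016, 0.01, -0.0], 'position': [0.16, -0.604, 0.231], 'ee_rot': [0.992, 0.129, -0.0, -0.001], 'ft_force': [-0.145, 0.084, 0.356], 'torque': [-0.005, -0.042, -0.01], 'grip_width': 1.002}
side {'camera_matrix': [[410.5941, 0.0, 252.5178], [0.0, 410.5941, 197.0152], [0.0, 0.0, 1.0]], 'k1': -0.0527, 'R': [[0.9985, -0.0523, -0.0187], [-0.0522, -0.7691, -0.637], [0.0189, 0.637, -0.7706]], 't': [-0.5335, 0.0894, 1.118]}
top {'camera_matrix': [[347.7809, 0.0, 253.9079], [0.0, 347.7809, 188.208], [0.0, 0.0, 1.0]], 'k1': 0.0012, 'R': [[0.0069, -0.9999, -0.0097], [-0.9829, -0.005, -0.184], [0.184, 0.0108, -0.9829]], 't': [0.0088, 0.5521, 1.0082]}
wrist {'camera_matrix': [[293.8471, 0.0, 253.5766], [0.0, 293.8471, 189.5385], [0.0, 0.0, 1.0]], 'k1': -0.0194, 'R': [[0.2562, -0.9666, -0.0009], [-0.9184, -0.2437, 0.3117], [-0.3015, -0.0791, -0.9502]], 't': [-0.6254, -0.04, 0.3804]}
0.0187
```

View pics/side0.png

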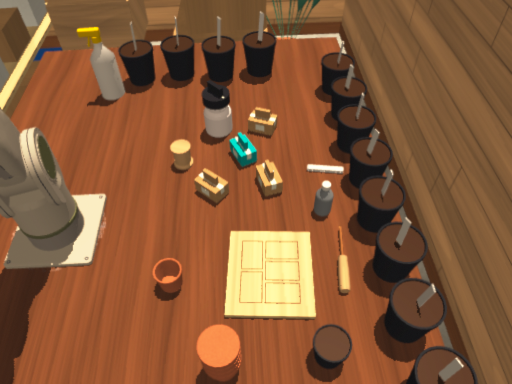

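View pics/top0.png

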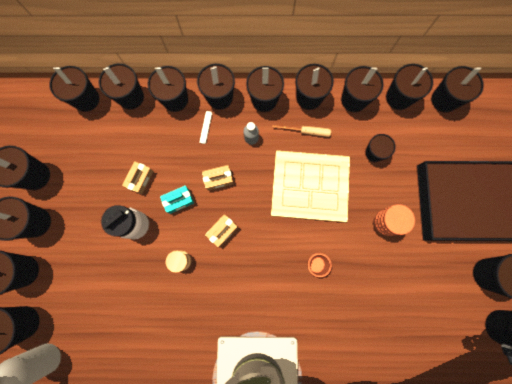

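View pics/wrist0.png

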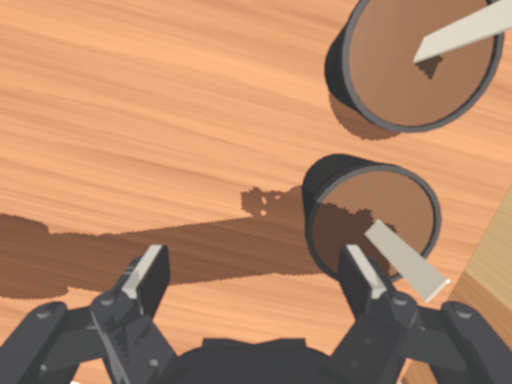

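```bash
cat > h.py <<'E'
from workcell import manip
import cv2,numpy as np
def info(n):
    i=manip.camera_info(n); return [np.array(i["camera_matrix"]),i["k1"],np.array(i["R"]),np.array(i["t"])]
def proj(c,X):
    K,k1,R,t=c; p=np.atleast_2d(X)@R.T+t; s=p[:,:2]/p[:,2:]; s=s*(1+k1*(s**2).sum(1,keepdims=True))
    return s*[K[0,0],K[1,1]]+K[:2,2]
def ray(c,uv):
    K,k1,R,t=c; uv=np.atleast_2d(np.array(uv,float)).reshape(-1,1,2)
    s=cv2.undistortPoints(uv,K,np.array([k1,0,0,0,0.]))[:,0]
    d=np.c_[s,np.ones(len(s))]@R; return -R.T@t,d
def plane(c,uv,z):
    o,d=ray(c,uv); return o+d*((z-o[2])/d[:,2:])
def tri(c1,uv1,c2,uv2):
    o1,d1=ray(c1,uv1);o2,d2=ray(c2,uv2); out=[]
    for a,b in zip(d1,d2):
        A=np.c_[a,-b]; s=np.linalg.lstsq(A,o2-o1,rcond=None)[0]
        p=o1+a*s[0];q=o2+b*s[1]; out.append(np.r_[(p+q)/2,np.linalg.norm(p-q)])
    return np.array(out)
def snap(n,f=None):
    c=info(n); im=manip.camera(n)
    if f: cv2.imwrite("pics/"+f+".png",im)
    return c,im
def crop(im,x0,y0,x1,y1,k,f):
    cv2.imwrite("pics/"+f+".png",cv2.resize(im[y0:y1,x0:x1],None,fx=k,fy=k,interpolation=cv2.INTER_CUBIC))
E
python3 - <<'E'
from h import *
t=cv2.imread("pics/top0.png");s=cv2.imread("pics/side0.png")
crop(t,90,110,250,230+20,4,"topc"); crop(t,260,140,360,230,6,"slabc"); crop(s,180,70,320,215,4,"sidec")
E
```

```text
(no output)
```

View pics/topc.png

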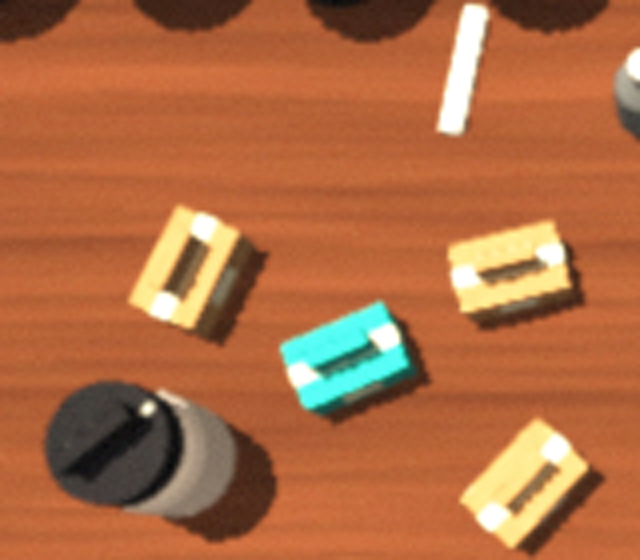

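View pics/slabc.png

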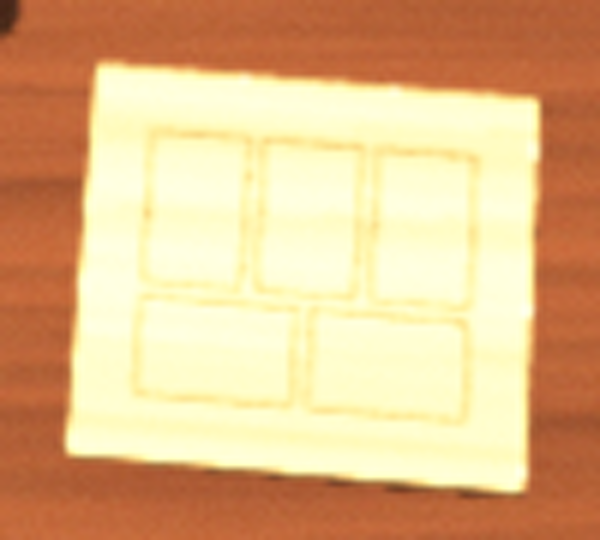

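View pics/sidec.png

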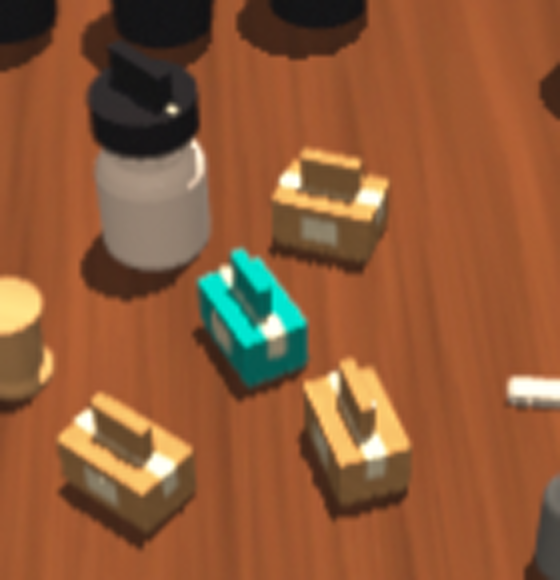

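Run:
```python
from h import *
c=info("top"); 
f=lambda p:np.array(p)/4+[90,110]-.4
for n,w in dict(A=[(204,226),(163,305)],B=[(465,275),(551,252)],C=[(555,446),(491,516)],T=[(300,374),(386,337)]).items():
    p=plane(c,f(w),.048); d=p[1]-p[0]; print(n,p.mean(0).round(4),np.hypot(*d[:2]).round(4),np.degrees(np.arctan2(d[1],d[0])).round(1))
sp=np.array([(98,62),(540,97),(525,492),(67,455)])/6+[260,140]-.4
P=plane(c,sp,.014); print(P.round(4),P.mean(0)); print(np.linalg.norm(P-np.roll(P,-1,0),axis=1))
e=lambda a:np.degrees(np.arctan2(a[1],a[0]))
print("slab x dir",e(P[0]-P[3]),e(P[1]-P[2]),"y dir",e(P[0]-P[1]),e(P[3]-P[2]))
k=np.array([[(148,130),(250,136),(243,289),(143,283)],[(262,140),(362,147),(355,298),(258,290)],[(376,148),(477,157),(468,306),(372,299)],[(139,295),(298,309),(293,406),(136,393)],[(310,310),(468,321),(465,422),(306,408)]])/6+[260,140]-.4
for q in k: Q=plane(c,q,.014); print("place",Q.mean(0).round(4),np.linalg.norm(Q-np.roll(Q,-1,0),axis=1).round(3))
# lid
b=f([(148,408),(68,470)]); p=plane(c,b[:1],.146); print("tick",p, "lidtop c",plane(c,f([(112,443)]),.146))
im=cv2.imread("pics/top0.png"); g=im.max(2); m=(g<75).astype(np.uint8)
m[:200]=0;m[245:]=0;m[:,:95]=0;m[:,160:]=0
n,l,st,ce=cv2.connectedComponentsWithStats(m);print(st,ce)
```

```text
A [0.5894 0.3779 0.048 ] 0.0683 156.4
B [0.592  0.1273 0.048 ] 0.0684 -74.3
C [0.4255 0.1116 0.048 ] 0.0701 138.3
T [0.5196 0.2511 0.048 ] 0.0704 -65.8
[[ 0.6847 -0.0575  0.014 ]
 [ 0.6662 -0.2932  0.014 ]
 [ 0.4554 -0.2763  0.014 ]
 [ 0.4732 -0.0405  0.014 ]] [ 0.56989942 -0.16685633  0.014     ]
[0.23638419 0.21147265 0.23648614 0.21224085]
slab x dir -4.60966579084773 -4.582831896633806 y dir 85.5143011674359 85.7003728219781
place [ 0.6041 -0.109   0.014 ] [0.054 0.083 0.053 0.083]
place [ 0.5994 -0.1687  0.014 ] [0.053 0.082 0.051 0.081]
place [ 0.5949 -0.2286  0.014 ] [0.054 0.081 0.05  0.082]
place [ 0.5284 -0.1186  0.014 ] [0.084 0.051 0.082 0.052]
place [ 0.5212 -0.2074  0.014 ] [0.083 0.053 0.082 0.052]
tick [[0.46722295 0.35999403 0.146     ]] lidtop c [[0.44307567 0.38287176 0.146     ]]
[[     0      0    512    384 195794]
 [   102    206     34     30    751]
 [   148    218     10     14     61]
 [   140    242      1      1      1]
 [   148    242      1      1      1]] [[256.05992523 191.37585932]
 [118.20905459 221.01331558]
 [152.19672131 224.95081967]
 [140.         242.        ]
 [148.         242.        ]]
```

```bash
cat > plan.py <<'E'
from h import *
import sys,math
from scipy.spatial.transform import Rotation as Ro
def pose():
    o=manip.get_obs(); M=Ro.from_quat(o["ee_rot"]).as_matrix(); return o,np.array(o["position"]),M
def yaw(M): return math.degrees(math.atan2(M[1,0],M[0,0]))
def plan(wps,smax=50,rmax=10):
    o,p,M=pose(); print("now",p.round(4),"yaw",round(yaw(M),1),"q",np.round(o["joint_pos"],2),"F",np.round(o["ft_force"],1),"g",round(o["grip_width"]*85.4,1),"t",round(o["clock"],2))
    p=p.copy(); first=True
    for w in wps:
        t=np.array(w[:3]); n0=yaw(M)
        dy=(w[3]-n0+180)%360-180
        if len(w)>4 and w[4]: dy-=360*np.sign(dy)
        D=np.linalg.norm(t-p); n=max(1,math.ceil(D*1000/smax),math.ceil(abs(dy)/rmax)); 
        for i in range(n):
            tp=p+(t-p)/(n-i); a=n0+dy*(i+1)/n
            T=Ro.from_euler("z",a,degrees=True).as_matrix()@np.diag([1,-1,-1])
            s=M.T@(tp-p)*1000; r=Ro.from_matrix(M.T@T).as_rotvec(degrees=True)
            print("[%.1f,%.1f,%.1f,%.1f,%.1f,%.1f],"%(*s,*r)); p=tp; M=T
        print("--",w)
if __name__=="__main__": plan(eval(sys.argv[1]),*map(float,sys.argv[2:]))
E
python3 plan.py "[(.45,-.3,.28,60),(.40,.3,.30,136.5)]"
```

```text
now [ 0.1599 -0.6039  0.2307] yaw 14.8 q [ 1.29  0.33 -0.06  1.46  0.02  1.35 -0.09] F [-0.6 -0.3  0.2] g 85.6 t 0.15
[39.8,-24.4,-5.5,-0.1,0.0,-5.0],
[41.8,-20.8,-5.5,0.0,0.0,-5.0],
[43.4,-17.1,-5.5,0.0,0.0,-5.0],
[44.8,-13.2,-5.5,0.0,0.0,-5.0],
[45.8,-9.2,-5.5,0.0,0.0,-5.0],
[46.4,-5.2,-5.5,0.0,0.0,-5.0],
[46.7,-1.1,-5.5,0.0,0.0,-5.0],
[46.6,3.0,-5.5,0.0,0.0,-5.0],
[46.2,7.0,-5.5,0.0,0.0,-5.0],
-- (0.45, -0.3, 0.28, 60)
[38.0,-26.4,-1.5,0.0,0.0,-5.9],
[40.6,-22.4,-1.5,0.0,0.0,-5.9],
[42.6,-18.1,-1.5,0.0,0.0,-5.9],
[44.3,-13.6,-1.5,0.0,0.0,-5.9],
[45.4,-9.0,-1.5,0.0,0.0,-5.9],
[46.1,-4.3,-1.5,0.0,0.0,-5.9],
[46.3,0.4,-1.5,0.0,0.0,-5.9],
[46.0,5.2,-1.5,0.0,0.0,-5.9],
[45.2,9.9,-1.5,0.0,0.0,-5.9],
[44.0,14.5,-1.5,0.0,0.0,-5.9],
[42.3,18.9,-1.5,0.0,0.0,-5.9],
[40.1,23.1,-1.5,0.0,0.0,-5.9],
[37.5,27.1,-1.5,0.0,0.0,-5.9],
-- (0.4, 0.3, 0.3, 136.5)
```

Emit:
step_arm:
  motion:
    - [40,-24,-6,0,0,-5]
    - [42,-21,-6,0,0,-5]
    - [43,-17,-6,0,0,-5]
    - [45,-13,-6,0,0,-5]
    - [46,-9,-6,0,0,-5]
    - [46,-5,-6,0,0,-5]
    - [47,-1,-6,0,0,-5]
    - [47,3,-6,0,0,-5]
    - [46,7,-6,0,0,-5]
    - [38,-26,-2,0,0,-6]
    - [41,-22,-2,0,0,-6]
    - [43,-18,-2,0,0,-6]
    - [44,-14,-2,0,0,-6]
    - [45,-9,-2,0,0,-6]
    - [46,-4,-2,0,0,-6]
    - [46,0,-2,0,0,-6]

```text
clock: 2.15
position: [0.4157, 0.0415, 0.298]
ee_rot: [0.613, 0.79, 0.0, -0.003]
ft_force: [0.8, 0.2, 0.6]
grip_width: 0.997
```

```bash
python3 plan.py "[(.42,.30,.30,136.5)]"
```

```text
now [0.4157 0.0415 0.298 ] yaw 104.4 q [ 0.63 -0.16 -0.73  1.82 -0.11  1.45  0.17] F [0.8 0.2 0.6] g 85.2 t 2.15
[41.6,11.4,-0.1,-0.2,-0.3,-5.4],
[40.3,15.2,-0.3,0.0,0.0,-5.4],
[38.7,18.9,-0.3,0.0,0.0,-5.4],
[36.8,22.4,-0.3,0.0,0.0,-5.4],
[34.5,25.8,-0.3,0.0,0.0,-5.4],
[32.0,28.9,-0.3,0.0,0.0,-5.4],
-- (0.42, 0.3, 0.3, 136.5)
```

Emit:
step_arm:
  motion:
    - [42,11,0,0,0,-5.5]
    - [40,15,0,0,0,-5.5]
    - [39,19,0,0,0,-5.5]
    - [37,22,0,0,0,-5.5]
    - [34,26,0,0,0,-5.5]
    - [32,29,0,0,0,-5]

```text
clock: 2.9
position: [0.4141, 0.3079, 0.2992]
ee_rot: [0.36, 0.933, 0.0, -0.001]
ft_force: [0.3, -0.5, -0.3]
grip_width: 1.0
```

Run:
```python
from plan import *
o,p,M=pose();print(p,yaw(M),o["joint_pos"])
c,im=snap("wrist","w1")
print(proj(c,[[.443,.383,.146],[.467,.36,.146]]))
```

```text
[0.41414023 0.30785696 0.29920512] 137.84863561230313 [ 0.25264449  0.18585037 -1.08905849  1.59356019  0.16339494  1.46264643
 -0.01193354]
[[327.63043738 145.49061824]
 [324.275549   177.14558557]]
```

View pics/w1.png

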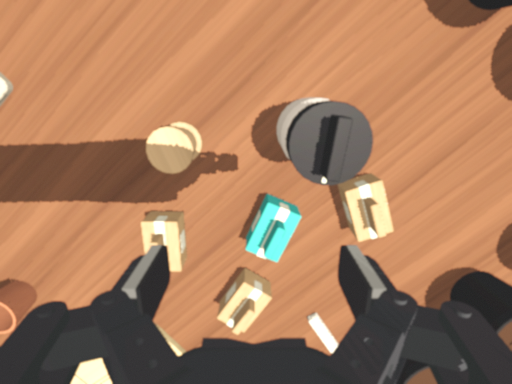

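Run:
```python
from plan import *
c=info("wrist"); im=cv2.imread("pics/w1.png")
m=((im.max(2)<110)&(im.max(2).astype(int)-im.min(2)<30)).astype(np.uint8); m[:90]=0;m[195:]=0;m[:,:278]=0;m[:,380:]=0
n,l,st,ce=cv2.connectedComponentsWithStats(m); i=1+st[1:,4].argmax(); print(st[i],ce[i])
cs=cv2.findContours((l==i).astype(np.uint8),0,2)[0][0]; h=cv2.convexHull(cs); 
P=plane(c,h[:,0].astype(float),.146); ctr,r=cv2.minEnclosingCircle(P[:,:2].astype(np.float32)); print(ctr,r)
print("tick",plane(c,[[324,181]],.146), "bar",plane(c,[[351,118],[345,118],[323,181],[331,181],[338,116]],.176))
crop(im,270,90,390,200,5,"w1c")
```

```text
[ 286  102   85   83 3639] [327.17422369 150.38142347]
(0.4394961893558502, 0.38952845335006714) 0.04414897784590721
tick [[0.46747758 0.36337237 0.146     ]] bar [[0.42569931 0.41682738 0.176     ]
 [0.42217231 0.41283163 0.176     ]
 [0.45534028 0.36281804 0.176     ]
 [0.46036517 0.36847709 0.176     ]
 [0.41667346 0.40920851 0.176     ]]
```

View pics/w1c.png

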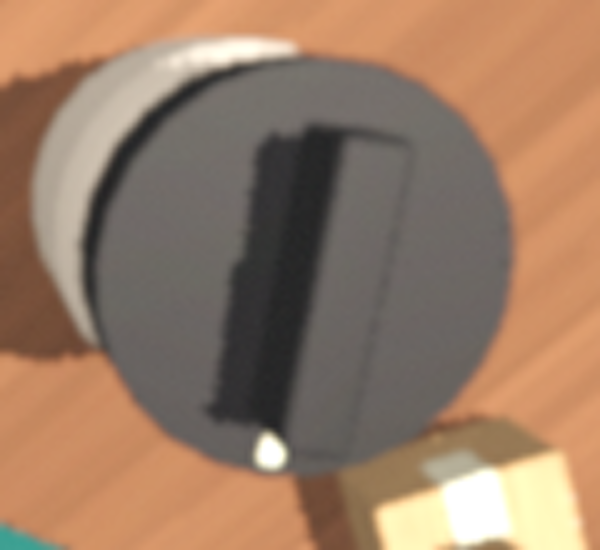

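```bash
python3 - <<'E'
from plan import *
c=info("wrist")
f=lambda p:np.array(p)/5+[270,90]-.4
print(plane(c,f([(305,265)]),.146)); Q=plane(c,f([(342,132),(410,150),(350,460),(283,432)]),.176); print(Q,Q.mean(0)); d=(Q[2]+Q[3]-Q[0]-Q[1]);print(np.degrees(np.arctan2(d[1],d[0])))
ct=info("top"); g=lambda p:np.array(p)/4+[90,110]-.4
print(tri(c,f([(268,450)]),ct,g([(148,408)])))
E
python3 plan.py "[(.441,.385,.22,136.5)]"
```

```text
[[0.43982112 0.39293232 0.146     ]]
[[0.41667346 0.40920851 0.176     ]
 [0.42717848 0.41641102 0.176     ]
 [0.46624796 0.37421433 0.176     ]
 [0.45345314 0.36804766 0.176     ]] [0.44088826 0.39197038 0.176     ]
-47.70014038392155
[[0.46851947 0.36343108 0.13761267 0.00077898]]
now [0.4123 0.313  0.2989] yaw 138.4 q [ 0.25  0.19 -1.09  1.59  0.17  1.46 -0.01] F [-3.9 -0.6 -1. ] g 85.3 t 2.95
[8.6,24.3,26.4,0.1,-0.3,0.6],
[9.0,24.2,26.3,0.0,0.0,0.6],
[9.3,24.1,26.3,0.0,0.0,0.6],
-- (0.441, 0.385, 0.22, 136.5)
```

Run:
```python
from plan import *
o,p,M=pose();print(p)
c,im=snap("wrist","w2"); print(pose()[1])
f=lambda p:np.array(p)/5+[270,90]-.4
crop(im,270,90,390,200,5,"w2c"); np.save("w2c.npy",np.array(c,dtype=object),allow_pickle=True)
m=((im.max(2)<110)&(im.max(2).astype(int)-im.min(2)<30)).astype(np.uint8); m[:90]=0;m[195:]=0;m[:,:278]=0;m[:,380:]=0
n,l,st,ce=cv2.connectedComponentsWithStats(m); i=1+st[1:,4].argmax(); print(st[i])
```

```text
[0.41226023 0.31302098 0.29887428]
[0.41223309 0.3110685  0.2987783 ]
[ 284  108   84   83 3719]
```

View pics/w2c.png

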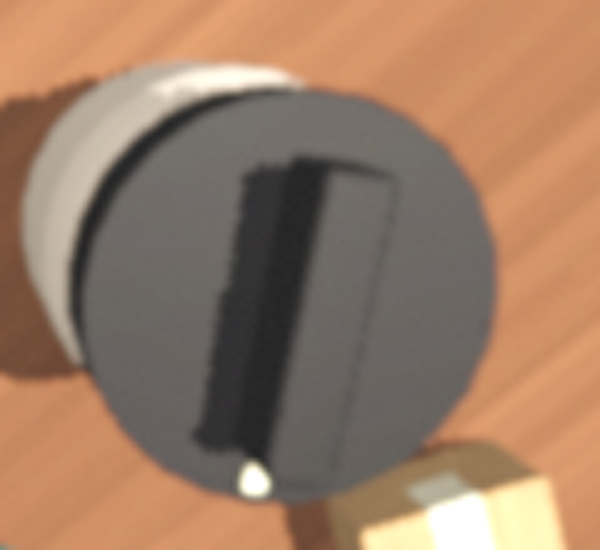

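```bash
python3 - <<'E'
from plan import *
c=list(np.load("w2c.npy",allow_pickle=True)); c=[np.array(c[0],float),c[1],np.array(c[2],float),np.array(c[3],float)]
f=lambda p:np.array(p)/5+[270,90]-.4
print(plane(c,f([(289,296)]),.146)); Q=plane(c,f([(328,163),(394,180),(338,490),(268,458)]),.176); print(Q.mean(0)); d=(Q[2]+Q[3]-Q[0]-Q[1]);print(np.linalg.norm(d)/2,np.degrees(np.arctan2(d[1],d[0])))
ct=info("top"); g=lambda p:np.array(p)/4+[90,110]-.4
print(plane(c,f([(256,478)]),.146),tri(c,f([(256,478)]),ct,g([(148,408)])))
print(tri(c,f([(289,296)]),ct,g([(112,443)])))
E
python3 plan.py "[(.441,.385,.22,135)]"
```

```text
[[0.44269716 0.38668875 0.146     ]]
[0.44350542 0.38677459 0.176     ]
0.056547461189033504 -47.59297835928164
[[0.46890317 0.35803551 0.146     ]] [[4.66725974e-01 3.58082924e-01 1.51275182e-01 2.82422373e-04]]
[[0.444553   0.38688483 0.13734496 0.00165351]]
now [0.4122 0.3111 0.2988] yaw 138.2 q [ 0.25  0.19 -1.09  1.59  0.16  1.46 -0.01] F [-0.1 -0.6 -0.2] g 85.3 t 3.0
[9.1,24.8,26.3,0.0,-0.3,1.1],
[9.7,24.6,26.3,0.0,0.0,1.1],
[10.2,24.4,26.3,0.0,0.0,1.1],
-- (0.441, 0.385, 0.22, 135)
```

```bash
python3 plan.py "[(.443,.386,.22,132.4),(.443,.386,.151,132.4)]" 25
```

```text
now [0.4122 0.3111 0.2988] yaw 138.2 q [ 0.25  0.19 -1.09  1.59  0.16  1.46 -0.01] F [-0.1 -0.6 -0.2] g 85.3 t 3.0
[5.3,15.3,15.8,0.0,-0.3,1.2],
[5.7,15.2,15.8,0.0,0.0,1.2],
[6.0,15.0,15.8,0.0,0.0,1.2],
[6.3,14.9,15.8,0.0,0.0,1.2],
[6.6,14.8,15.8,0.0,0.0,1.2],
-- (0.443, 0.386, 0.22, 132.4)
[0.0,0.0,23.0,0.0,0.0,0.0],
[0.0,0.0,23.0,0.0,0.0,0.0],
[0.0,0.0,23.0,0.0,0.0,0.0],
-- (0.443, 0.386, 0.151, 132.4)
```

Emit:
step_arm:
  motion:
    - [5,15,16,0,0,1]
    - [6,15,16,0,0,1]
    - [6,15,16,0,0,1]
    - [6,15,16,0,0,1]
    - [7,15,16,0,0,1]
    - [0,0,0,0,0,0]
    - [0,0,0,0,0,0]
  jaw: 50
  force: 20

```text
clock: 3.88
position: [0.4445, 0.3846, 0.2155]
ee_rot: [0.401, 0.916, -0.001, -0.003]
ft_force: [-0.3, -0.7, -0.2]
grip_width: 0.583
```

```bash
python3 plan.py "[(.443,.386,.22,132.4),(.443,.386,.151,132.4)]" 25;python3 - <<'E'
from plan import *
c,im=snap("wrist","w3"); print(c[3]); print(pose()[1])
c,im=snap("top","t3")
c,im=snap("side","s3")
E
```

```text
now [0.4445 0.3846 0.2155] yaw 132.8 q [-0.01  0.44 -1.01  1.54  0.37  1.37 -0.3 ] F [-0.3 -0.7 -0.2] g 49.8 t 3.88
[2.1,-0.2,-4.5,-0.2,-0.2,0.4],
-- (0.443, 0.386, 0.22, 132.4)
[0.0,0.0,23.0,0.0,0.0,0.0],
[0.0,0.0,23.0,0.0,0.0,0.0],
[0.0,0.0,23.0,0.0,0.0,0.0],
-- (0.443, 0.386, 0.151, 132.4)
[-0.58690083 -0.05536862  0.36133615]
[0.44451227 0.38450512 0.21550637]
```

View pics/w3.png

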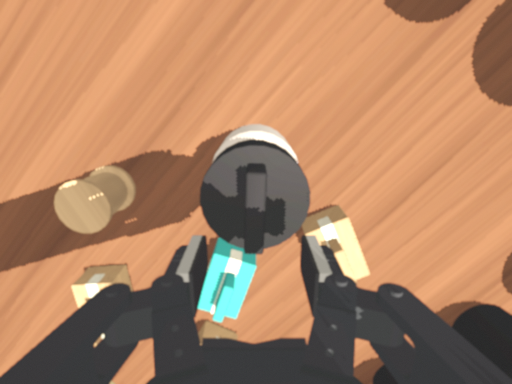

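Emit:
step_arm:
  motion:
    - [2,0,15,0,0,0]
    - [0,0,20,0,0,0]
    - [0,0,15,0,0,0]
    - [0,0,10,0,0,0]
    - [0,0,3,0,0,0]
    - [0,0,0,0,0,0]

```text
clock: 4.78
position: [0.4428, 0.3851, 0.1479]
ee_rot: [0.401, 0.916, -0.001, -0.002]
ft_force: [0.4, -0.3, -0.4]
grip_width: 0.588
```

```bash
python3 plan.py "[(.443,.386,.152,132.4)]" 25
```

```text
now [0.4428 0.3851 0.1479] yaw 132.7 q [-0.03  0.49 -0.98  1.63  0.42  1.25 -0.35] F [ 0.4 -0.3 -0.4] g 50.2 t 4.78
[0.6,0.7,-4.1,-0.2,-0.2,0.3],
-- (0.443, 0.386, 0.152, 132.4)
```

Emit:
step_arm:
  motion:
    - [0.5,1,-6,0,0,0]
    - [0,0,0,0,0,0]
    - [0,0,0,0,0,0]

```text
clock: 5.15
position: [0.4438, 0.3869, 0.1557]
ee_rot: [0.401, 0.916, -0.0, -0.002]
ft_force: [-0.1, 1.2, 0.4]
grip_width: 0.587
```

Emit:
step_arm:
  motion:
    - [0,0,0,0,0,0]
    - [0,0,0,0,0,0]
    - [0,0,0,0,0,0]
    - [0,0,0,0,0,0]
  jaw: 0
  force: 25

```text
clock: 5.65
position: [0.4439, 0.3869, 0.1559]
ee_rot: [0.401, 0.916, 0.0, -0.002]
ft_force: [-0.1, 1.1, 0.6]
grip_width: 0.16
```

```bash
python3 plan.py "[(.443,.386,.153,132.4)]" 25
```

```text
now [0.4439 0.3869 0.1559] yaw 132.7 q [-0.03  0.49 -0.98  1.62  0.42  1.27 -0.34] F [-0.1  1.1  0.6] g 13.7 t 5.65
[-0.1,-1.3,2.9,-0.1,-0.2,0.3],
-- (0.443, 0.386, 0.153, 132.4)
```

Emit:
step_arm:
  motion:
    - [0,0,0,0,0,0]
    - [0,0,0,0,0,0]
    - [-0.5,-1,3.5,0,0,0]
    - [0,0,0,0,0,0]
    - [0,0,0,0,0,0]
  jaw: 30

```text
clock: 6.28
position: [0.4433, 0.3857, 0.1518]
ee_rot: [0.401, 0.916, -0.0, -0.002]
ft_force: [-0.5, 0.8, 0.0]
grip_width: 0.35
```

Emit:
step_arm:
  motion:
    - [0,0,0,0,0,0]
    - [0,0,0,0,0,0]
    - [0,0,0,0,0,0]
    - [0,0,0,0,0,0]
  jaw: 0
  force: 25

```text
clock: 6.78
position: [0.4433, 0.3856, 0.1519]
ee_rot: [0.401, 0.916, -0.0, -0.002]
ft_force: [-0.0, -0.1, 0.2]
grip_width: 0.158
```

```bash
python3 plan.py "[(.443,.386,.153,132.4)]" 25
```

```text
now [0.4433 0.3856 0.1519] yaw 132.7 q [-0.03  0.49 -0.98  1.62  0.42  1.26 -0.34] F [-0.  -0.1  0.2] g 13.5 t 6.78
[0.5,0.0,-1.1,-0.1,-0.2,0.3],
-- (0.443, 0.386, 0.153, 132.4)
```

Emit:
step_arm:
  motion:
    - [0,0,0,0,0,-5]
    - [0,0,0,0,0,-5]
    - [0,0,0,0,0,-5]
    - [0,0,0,0,0,-5]
    - [0,0,0,0,0,-5]
    - [0,0,0,0,0,0]

```text
clock: 7.52
position: [0.4432, 0.3852, 0.1519]
ee_rot: [0.187, 0.982, -0.0, -0.002]
ft_force: [-0.6, 0.2, 0.1]
grip_width: 0.156
```

```bash
python3 plan.py "[(.443,.386,.152,192.4)]" 25 5
```

```text
now [0.4432 0.3852 0.1519] yaw 158.4 q [ 0.02  0.53 -1.07  1.62  0.48  1.28  0.07] F [-0.6  0.2  0.1] g 13.4 t 7.53
[0.1,0.1,-0.0,-0.1,-0.2,-4.9],
[0.1,0.1,-0.0,0.0,0.0,-4.9],
[0.1,0.1,-0.0,0.0,0.0,-4.9],
[0.0,0.1,-0.0,0.0,0.0,-4.9],
[0.0,0.1,-0.0,0.0,0.0,-4.9],
[0.0,0.1,-0.0,0.0,0.0,-4.9],
[0.0,0.1,-0.0,0.0,0.0,-4.9],
-- (0.443, 0.386, 0.152, 192.4)
```

Emit:
step_arm:
  motion:
    - [0,0,0,0,0,-5]
    - [0,0,0,0,0,-5]
    - [0,0,0,0,0,-5]
    - [0,0,0,0,0,-5]
    - [0,0,0,0,0,-5]
    - [0,0,0,0,0,-5]
    - [0,0,0,0,0,-3.5]
    - [0,0,0,0,0,0]

```text
clock: 8.52
position: [0.4438, 0.3848, 0.1519]
ee_rot: [-0.103, 0.995, -0.0, -0.001]
ft_force: [-1.1, -0.2, 0.4]
grip_width: 0.159
```

```bash
python3 plan.py "[(.443,.386,.152,192.4)]" 25 5; python3 -c "
from h import *
snap('wrist','w4'); snap('side','s4')"
```

```text
now [0.4438 0.3848 0.1519] yaw -168.1 q [ 0.09  0.59 -1.18  1.62  0.56  1.32  0.6 ] F [-1.1 -0.2  0.4] g 13.5 t 8.53
[0.5,1.4,-0.1,-0.0,-0.2,-0.5],
-- (0.443, 0.386, 0.152, 192.4)
```

Emit:
step_arm:
  motion:
    - [0,0,0,0,0,0]
    - [0,0,0,0,0,0]
    - [0,0,0,0,0,0]
  jaw: 30

```text
clock: 9.0
position: [0.4438, 0.3848, 0.152]
ee_rot: [-0.102, 0.995, -0.0, -0.001]
ft_force: [-0.5, -0.2, -0.3]
grip_width: 0.351
```

```bash
python3 -c "
from h import *
a=cv2.imread('pics/s4.png');_,b=snap('side','s5');_,w=snap('wrist','w5')
x=np.hstack([a[60:150,170:260],b[60:150,170:260]]);cv2.imwrite('pics/s45.png',cv2.resize(x,None,fx=4,fy=4))
x=np.hstack([cv2.imread('pics/w4.png')[130:300,170:340],w[130:300,170:340]]);cv2.imwrite('pics/w45.png',cv2.resize(x,None,fx=2,fy=2))"
```

```text
(no output)
```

View pics/s45.png

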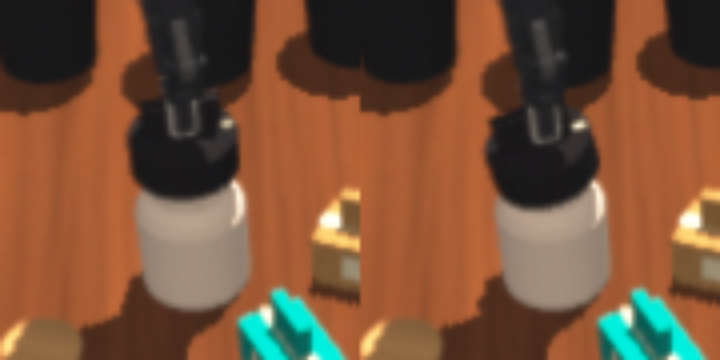

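View pics/w45.png

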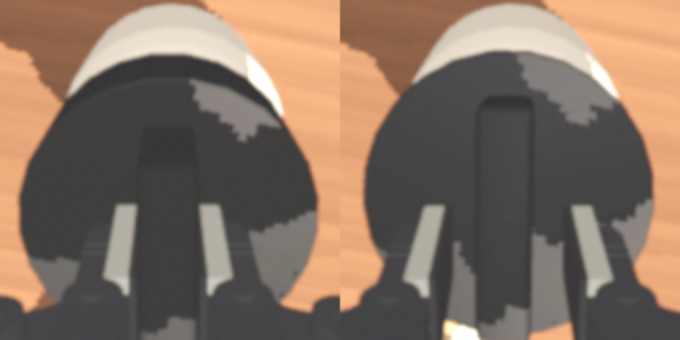

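View pics/w5.png

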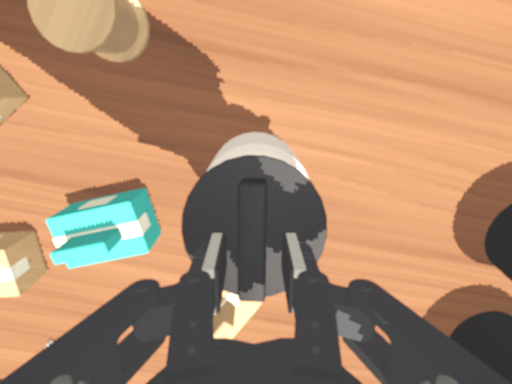

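View pics/w4.png

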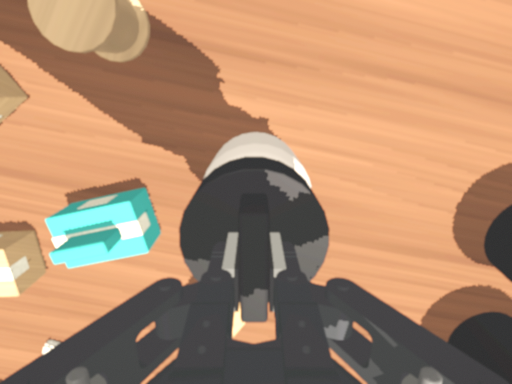

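```bash
python3 -c "
from h import *
A=[cv2.imread('pics/s%d.png'%i)[75:145,185:255] for i in (0,3,4,5) if i] 
A[0:0]=[cv2.imread('pics/side0.png')[75:145,185:255]]
x=np.vstack([np.hstack(A[:2]),np.hstack(A[2:4])]);cv2.imwrite('pics/sx.png',cv2.resize(x,None,fx=4,fy=4,interpolation=cv2.INTER_CUBIC))"
```

```text
(no output)
```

View pics/sx.png

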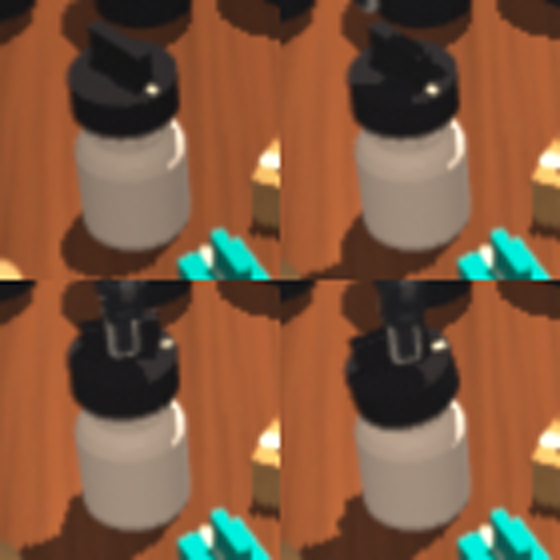

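Emit:
step_arm:
  motion:
    - [0,0,4,0,0,0]
    - [0,0,0,0,0,0]
    - [0,0,0,0,0,0]

```text
clock: 9.48
position: [0.4438, 0.3847, 0.1475]
ee_rot: [-0.102, 0.995, -0.0, -0.001]
ft_force: [1.4, 0.4, 1.1]
grip_width: 0.351
```

Emit:
step_arm:
  motion:
    - [0,0,0,0,0,0]
    - [0,0,0,0,0,0]
    - [0,0,0,0,0,0]
  jaw: 17

```text
clock: 9.85
position: [0.4438, 0.3848, 0.1476]
ee_rot: [-0.102, 0.995, -0.0, -0.001]
ft_force: [0.1, -0.0, 0.7]
grip_width: 0.199
```

Emit:
step_arm:
  motion:
    - [0,0,0,0,0,-4]
    - [0,0,0,0,0,-4]
    - [0,0,0,0,0,-4]
    - [0,0,0,0,0,0]

```text
clock: 10.35
position: [0.4439, 0.385, 0.1479]
ee_rot: [-0.208, 0.978, -0.0, -0.001]
ft_force: [-0.3, -0.3, 0.4]
grip_width: 0.202
```

```bash
python3 plan.py "[(.443,.386,.152,192.4)]" 25 15; python3 -c "
from h import *
_,b=snap('side','s6');_,w=snap('wrist','w6')
x=np.hstack([b[75:145,185:255],cv2.imread('pics/s5.png')[75:145,185:255]]);cv2.imwrite('pics/s6c.png',cv2.resize(x,None,fx=5,fy=5,interpolation=2))"
```

```text
now [0.4439 0.385  0.1479] yaw -156.0 q [ 0.1   0.62 -1.22  1.62  0.6   1.33  0.79] F [-0.3 -0.3  0.4] g 17.2 t 10.35
[0.4,1.3,-4.1,0.0,-0.1,11.6],
-- (0.443, 0.386, 0.152, 192.4)
```

View pics/s6c.png

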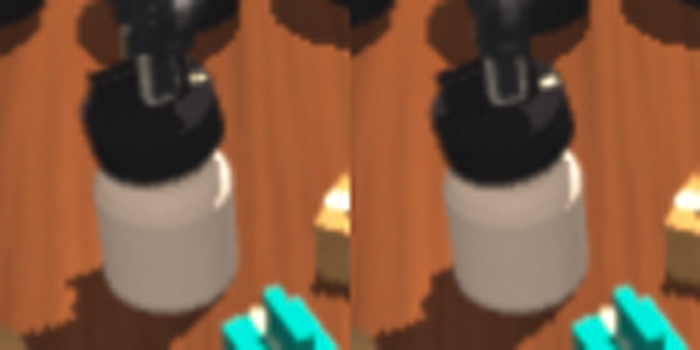

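View pics/w6.png

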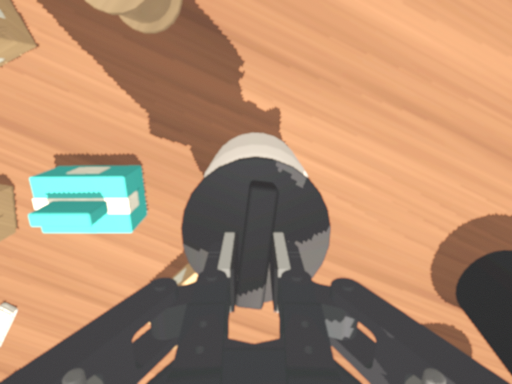

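Emit:
step_arm:
  motion:
    - [0,0,0,0,0,-4]
    - [0,0,0,0,0,-4]
    - [0,0,0,0,0,-2]
    - [0,0,0,0,0,0]
    - [0,0,0,0,0,0]

```text
clock: 11.08
position: [0.4439, 0.3858, 0.1487]
ee_rot: [-0.291, 0.957, 0.0, -0.0]
ft_force: [1.2, 0.4, 1.9]
grip_width: 0.202
```

```bash
python3 plan.py "[(.443,.386,.152,192.4)]" 25 35; python3 -c "
from h import *
_,b=snap('side','s7');_,w=snap('wrist','w7')
x=np.hstack([b[75:145,185:255],cv2.imread('pics/s6.png')[75:145,185:255]]);cv2.imwrite('pics/s7c.png',cv2.resize(x,None,fx=5,fy=5,interpolation=2))"
```

```text
now [0.4439 0.3858 0.1487] yaw -146.1 q [ 0.12  0.64 -1.25  1.62  0.62  1.34  0.94] F [1.2 0.4 1.9] g 17.2 t 11.07
[0.6,0.7,-3.3,0.1,-0.0,21.5],
-- (0.443, 0.386, 0.152, 192.4)
```

View pics/s7c.png

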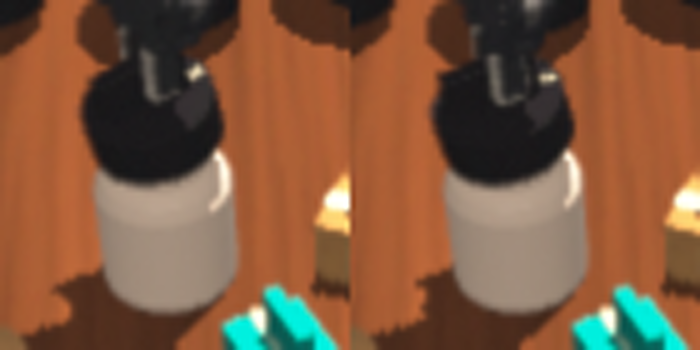

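View pics/w7.png

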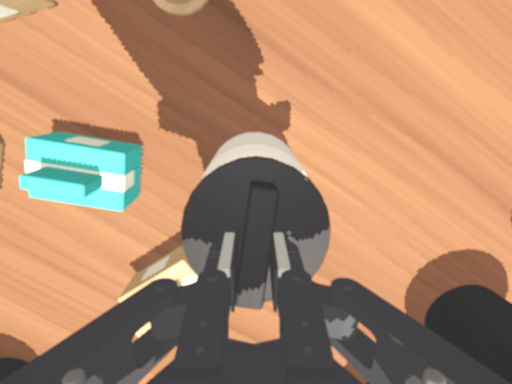

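Emit:
step_arm:
  motion:
    - [0,0,0,0,0,0]
    - [0,0,0,0,0,0]
    - [0,0,-20,0,0,0]
    - [0,0,-40,0,0,0]
    - [0,0,-40,0,0,0]
    - [-10,-60,-30,0,0,0]
    - [0,-20,0,0,0,0]
    - [0,0,0,0,0,0]
    - [0,0,0,0,0,0]
  jaw: 40

```text
clock: 12.3
position: [0.4924, 0.3291, 0.2861]
ee_rot: [-0.293, 0.956, 0.001, 0.001]
ft_force: [0.5, 0.4, -0.5]
grip_width: 0.467
```

Run:
```python
from plan import *
o,p,M=pose();print(p,yaw(M),np.round(o["joint_pos"],2))
_,b=snap('side','s8');crop(b,180,70,260,150,7,'s8c'); _,b=snap('top','t8');crop(b,90,190,160,250,8,'t8c'); c,w=snap('wrist','w8')
print(proj(c,[.443,.386,.14]))
```

```text
[0.49235891 0.32911367 0.28609623] -145.96047768800173 [ 0.26  0.55 -1.33  1.42  0.54  1.57  1.13]
[[328.33761199 166.66454511]]
```

View pics/s8c.png

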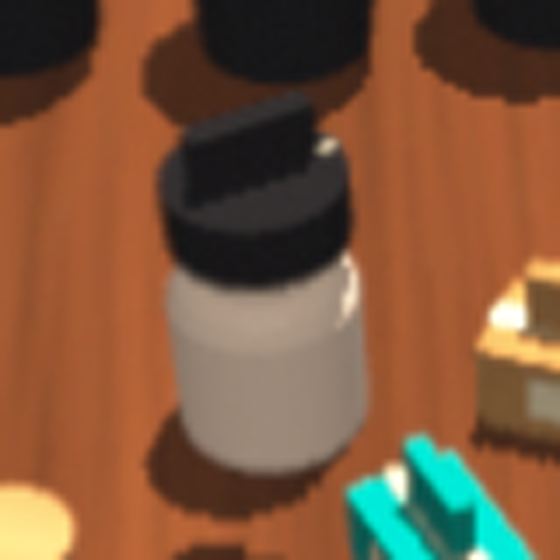

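View pics/t8c.png

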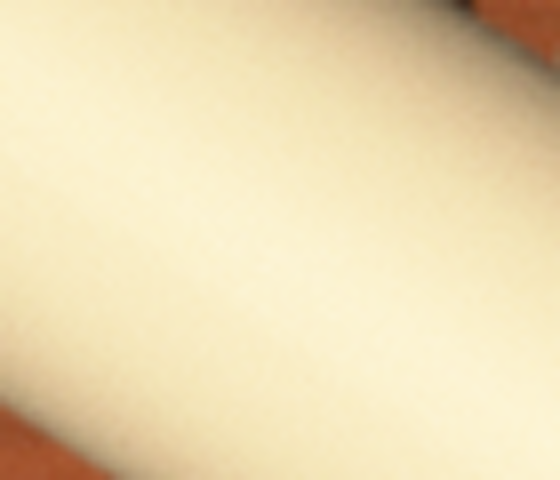

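View pics/w8.png

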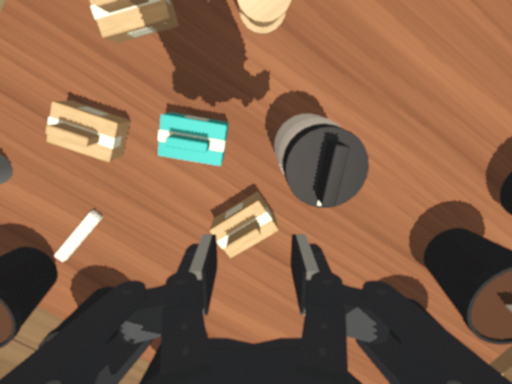

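Run:
```python
from h import *
c=info("side")
th=np.linspace(0,2*np.pi,73)
for z in (.113,.104):
    P=proj(c,np.c_[.443+.043*np.cos(th),.386+.043*np.sin(th),0*th+z]); print(z,"bottom rim lowest",P[P[:,1].argmax()],"left",P[:,0].min(),"right",P[:,0].max(), proj(c,[.443,.386,z+.033]))
for f in ("side0","s3","s8"):
    im=cv2.imread(f"pics/{f}.png"); g=im.max(2).astype(int)
    out=[]
    for u in range(208,228,3):
        col=g[90:125,u]; d=np.diff(col); i=d.argmax(); out.append(round(90+i+.5,1))
    print(f,out)
    s=im[75:120,200:235]; 
    a=(g[80:110,195:245]<45); print(a.any(0).nonzero()[0][[0,-1]]+195)
```

```text
0.113 bottom rim lowest [215.07924717 109.31766818] left 202.68618954695762 right 230.05217769789667 [[215.46366763  91.96040632]]
0.104 bottom rim lowest [215.33397173 111.64313372] left 202.9996725752268 right 230.22267781405532 [[215.71471693  94.36982698]]
side0 [np.float64(108.5), np.float64(108.5), np.float64(109.5), np.float64(109.5), np.float64(108.5), np.float64(96.5), np.float64(105.5)]
[203 228]
s3 [np.float64(108.5), np.float64(109.5), np.float64(109.5), np.float64(109.5), np.float64(108.5), np.float64(95.5), np.float64(105.5)]
[203 228]
s8 [np.float64(109.5), np.float64(110.5), np.float64(111.5), np.float64(111.5), np.float64(110.5), np.float64(109.5), np.float64(108.5)]
[204 229]
```

Run:
```python
from h import *
im=cv2.imread("pics/w8.png"); crop(im,270,100,380,220,5,'w8c')
```

```text
(no output)
```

View pics/w8c.png

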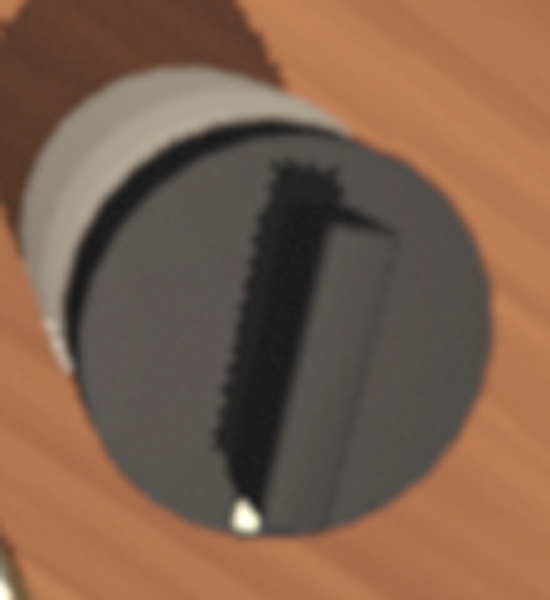

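```bash
python3 - <<'E'
from h import *
c=info("wrist"); f=lambda p:np.array(p)/5+[270,100]-.4
D=plane(c,f([(285,332),(244,517)]),.137); d=D[1]-D[0]; print(D,np.linalg.norm(d),np.degrees(np.arctan2(d[1],d[0])))
Q=plane(c,f([(330,220),(265,505),(395,240),(330,525)]),.167); a=Q[1]-Q[0];b=Q[3]-Q[2]; print(np.degrees(np.arctan2(a[1],a[0])),np.degrees(np.arctan2(b[1],b[0])),Q.mean(0))
E
python3 plan.py "[(.443,.386,.21,205)]"
```

```text
[[0.4436504  0.38508649 0.137     ]
 [0.48013562 0.40303954 0.137     ]] 0.040663044653954886 26.200116688061154
26.053839276349024 26.881917296122904 [0.44401949 0.38670594 0.167     ]
now [0.4922 0.3292 0.2857] yaw -145.9 q [ 0.26  0.55 -1.33  1.42  0.54  1.57  1.13] F [ 0.8  0.5 -0.2] g 39.7 t 12.45
[3.0,24.8,25.3,0.1,0.1,3.0],
[4.3,24.7,25.2,0.0,0.0,3.0],
[5.6,24.4,25.2,0.0,0.0,3.0],
-- (0.443, 0.386, 0.21, 205)
```

Emit:
step_arm:
  motion:
    - [3,24,10,0,0,3]
    - [4,24,20,0,0,3]
    - [5,24,20,0,0,2]
    - [0,0,20,0,0,0]
    - [0,0,0,0,0,0]
    - [0,0,0,0,0,0]

```text
clock: 13.2
position: [0.4414, 0.388, 0.213]
ee_rot: [-0.226, 0.974, 0.001, -0.0]
ft_force: [0.2, -0.1, 1.1]
grip_width: 0.465
```

```bash
python3 plan.py "[(.4438,.386,.143,206.3)]" 20
```

```text
now [0.4414 0.388  0.213 ] yaw -153.9 q [ 0.12  0.57 -1.27  1.54  0.55  1.43  0.85] F [ 0.2 -0.1  1.1] g 39.7 t 13.2
[-0.3,-0.7,17.5,0.1,0.0,-0.0],
[-0.3,-0.7,17.5,0.0,0.0,-0.0],
[-0.3,-0.7,17.5,0.0,0.0,-0.0],
[-0.3,-0.7,17.5,0.0,0.0,-0.0],
-- (0.4438, 0.386, 0.143, 206.3)
```

Emit:
step_arm:
  motion:
    - [-1,-3,17,0,0,0]
    - [0,0,20,0,0,0]
    - [0,0,15,0,0,0]
    - [0,0,10,0,0,0]
    - [0,0,2,0,0,0]
    - [0,0,0,0,0,0]
  jaw: 40

```text
clock: 13.95
position: [0.4451, 0.3845, 0.1446]
ee_rot: [-0.225, 0.974, 0.001, -0.0]
ft_force: [-0.1, 0.1, 0.3]
grip_width: 0.463
```

```bash
python3 plan.py "[(.4438,.386,.143,206.3)]" 20;python3 -c "
from h import *
snap('wrist','w9')"
```

```text
now [0.4451 0.3845 0.1446] yaw -154.0 q [ 0.11  0.63 -1.22  1.63  0.6   1.32  0.82] F [-0.1  0.1  0.3] g 39.5 t 13.95
[0.5,1.9,1.6,0.1,0.0,-0.3],
-- (0.4438, 0.386, 0.143, 206.3)
```

View pics/w9.png

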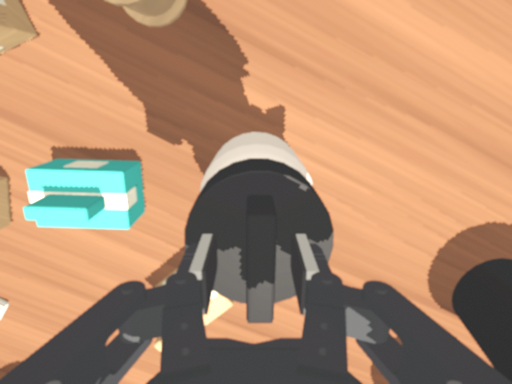

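Emit:
step_arm:
  motion:
    - [0,2,1,0,0,0]
    - [0,0,0,0,0,0]

```text
clock: 14.25
position: [0.4444, 0.3869, 0.1445]
ee_rot: [-0.225, 0.974, 0.001, 0.0]
ft_force: [0.4, 0.0, -0.4]
grip_width: 0.468
```

Emit:
step_arm:
  motion:
    - [0,0,0,0,0,0]
    - [0,0,0,0,0,0]
    - [0,0,0,0,0,0]
    - [0,0,0,0,0,0]
    - [0,0,0,0,0,0]
  jaw: 0
  force: 25

```text
clock: 14.88
position: [0.4444, 0.387, 0.1449]
ee_rot: [-0.225, 0.974, 0.001, 0.001]
ft_force: [-0.2, 0.2, 0.7]
grip_width: 0.159
```

Emit:
step_arm:
  motion:
    - [0,0,0,0,0,5]
    - [0,0,0,0,0,5]
    - [0,0,0,0,0,5]
    - [0,0,0,0,0,5]
    - [0,0,0,0,0,0]

```text
clock: 15.5
position: [0.4438, 0.3858, 0.1432]
ee_rot: [-0.048, 0.999, 0.0, -0.001]
ft_force: [-0.1, -0.3, -1.0]
grip_width: 0.159
```

```bash
python3 plan.py "[(.4438,.386,.143,206.3)]" 20 50;python3 -c "
from h import *
_,b=snap('side','s10');crop(b,180,70,260,150,7,'s10c')
from workcell import manip
print(manip.get_obs()['torque'])"
```

```text
now [0.4438 0.3858 0.1432] yaw -174.5 q [ 0.07  0.59 -1.15  1.63  0.55  1.29  0.49] F [-0.1 -0.3 -1. ] g 13.6 t 15.5
[0.0,0.2,0.2,0.0,-0.1,-20.8],
-- (0.4438, 0.386, 0.143, 206.3)
[-0.06868365  0.02039084  0.04183642]
```

Emit:
step_arm:
  motion:
    - [0,0,0.5,0,0,5]
    - [0,0,0.5,0,0,5]
    - [0,0,0.5,0,0,5]
    - [0,0,0.5,0,0,5]
    - [0,0,0.5,0,0,5]
    - [0,0,0.5,0,0,5]
    - [0,0,0,0,0,0]

```text
clock: 16.42
position: [0.4436, 0.3862, 0.1401]
ee_rot: [0.212, 0.977, 0.0, -0.001]
ft_force: [0.1, -0.5, -2.1]
grip_width: 0.158
```

```bash
python3 plan.py "[(.4438,.386,.143,206.3)]" 20 150;python3 -c "
from h import *
from workcell import manip
print(manip.get_obs()['torque'])"
```

```text
now [0.4436 0.3862 0.1401] yaw 155.5 q [ 0.01  0.53 -1.05  1.63  0.48  1.26  0.01] F [ 0.1 -0.5 -2.1] g 13.5 t 16.43
[-0.2,-0.1,-2.9,0.1,-0.1,-50.8],
-- (0.4438, 0.386, 0.143, 206.3)
[-0.0900505  -0.07750917 -0.03033156]
```

Emit:
step_arm:
  motion:
    - [0,0,0.5,0,0,5]
    - [0,0,0.5,0,0,5]
    - [0,0,0.4,0,0,4]
    - [0,0,0,0,0,0]

```text
clock: 16.92
position: [0.4436, 0.3864, 0.1387]
ee_rot: [0.326, 0.945, 0.0, -0.002]
ft_force: [0.6, 1.0, -2.2]
grip_width: 0.161
```

```bash
python3 plan.py "[(.4438,.386,.143,206.3)]" 20 150;python3 -c "
from h import *
from workcell import manip
print(manip.get_obs()['torque'])"
```

```text
now [0.4436 0.3864 0.1387] yaw 141.9 q [-0.02  0.51 -1.    1.64  0.45  1.24 -0.2 ] F [ 0.6  1.  -2.2] g 13.8 t 16.93
[-0.4,-0.2,-4.3,0.1,-0.2,-64.4],
-- (0.4438, 0.386, 0.143, 206.3)
[0.03613788 0.04477061 0.0090302 ]
```

Emit:
step_arm:
  motion:
    - [0,0,0.4,0,0,4]
    - [0,0,0.4,0,0,4]
    - [0,0,0,0,0,0]

```text
clock: 17.3
position: [0.4436, 0.3864, 0.1378]
ee_rot: [0.388, 0.922, 0.0, -0.002]
ft_force: [-0.1, -0.2, -1.9]
grip_width: 0.158
```

```bash
python3 plan.py "[(.4438,.386,.143,206.3)]" 20 150;python3 -c "
from h import *
from workcell import manip
print(manip.get_obs()['torque'])
snap('wrist','w11')"
```

```text
now [0.4436 0.3864 0.1378] yaw 134.4 q [-0.04  0.5  -0.98  1.64  0.43  1.24 -0.32] F [-0.1 -0.2 -1.9] g 13.5 t 17.3
[-0.4,-0.2,-5.2,0.1,-0.2,-71.9],
-- (0.4438, 0.386, 0.143, 206.3)
[ 0.00349037 -0.07178297 -0.01720184]
```

View pics/w11.png

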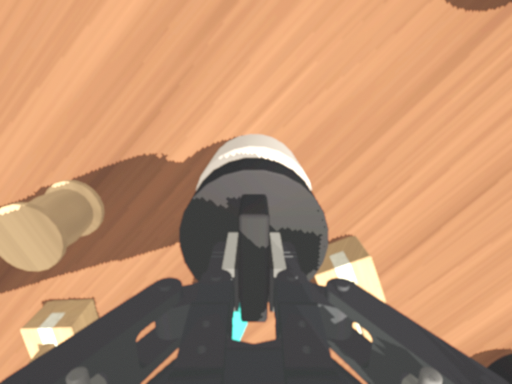

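Turned 71.5° forward, the bar is still aligned between the pads at (255,250); no stop yet. Continue.

Emit:
step_arm:
  motion:
    - [0,0,0.4,0,0,4]
    - [0,0,0.4,0,0,4]
    - [0,0,0,0,0,0]

```text
clock: 17.73
position: [0.4437, 0.3865, 0.137]
ee_rot: [0.448, 0.894, 0.0, -0.002]
ft_force: [-1.4, -0.8, -1.8]
grip_width: 0.158
```

```bash
python3 plan.py "[(.4438,.386,.143,206.3)]" 20 150;python3 -c "
from h import *
from workcell import manip
print(manip.get_obs()['torque'])"
```

```text
now [0.4437 0.3865 0.137 ] yaw 126.8 q [-0.05  0.49 -0.95  1.64  0.42  1.23 -0.45] F [-1.4 -0.8 -1.8] g 13.5 t 17.73
[-0.5,-0.3,-6.0,0.1,-0.2,-79.5],
-- (0.4438, 0.386, 0.143, 206.3)
[ 0.03434036 -0.03796184  0.01141826]
```

Emit:
step_arm:
  motion:
    - [0,0,0.4,0,0,4]
    - [0,0,0.4,0,0,4]
    - [0,0,0,0,0,0]

```text
clock: 18.1
position: [0.4436, 0.3868, 0.137]
ee_rot: [0.504, 0.864, 0.0, -0.001]
ft_force: [0.5, -1.3, -2.3]
grip_width: 0.157
```

```bash
python3 plan.py "[(.4438,.386,.143,206.3)]" 20 150;python3 -c "
from h import *
from workcell import manip
print(manip.get_obs()['torque'])
snap('wrist','w12')"
```

```text
now [0.4436 0.3868 0.137 ] yaw 119.5 q [-0.07  0.48 -0.92  1.64  0.4   1.22 -0.57] F [ 0.5 -1.3 -2.3] g 13.4 t 18.1
[-0.8,-0.3,-6.0,0.0,-0.1,-86.8],
-- (0.4438, 0.386, 0.143, 206.3)
[-0.44443247 -0.23243397  1.52672196]
```

View pics/w12.png

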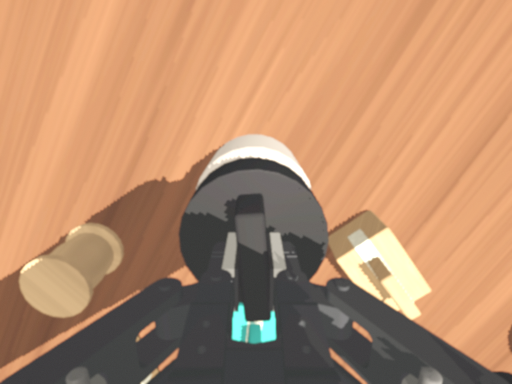

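Emit:
step_arm:
  motion:
    - [0,0,1,0,0,1.5]
    - [0,0,0,0,0,0]
    - [0,0,0,0,0,0]

```text
clock: 18.52
position: [0.4437, 0.3869, 0.137]
ee_rot: [0.512, 0.859, 0.0, -0.0]
ft_force: [1.0, -1.7, 0.6]
grip_width: 0.156
```

Emit:
step_arm:
  motion:
    - [0,0,0,0,0,-1.5]
    - [0,0,0,0,0,0]

```text
clock: 18.77
position: [0.4437, 0.3869, 0.1369]
ee_rot: [0.499, 0.866, 0.0, -0.0]
ft_force: [0.8, -2.3, 2.1]
grip_width: 0.159
```

Emit:
step_arm:
  motion:
    - [0,0,0,0,0,0]
    - [0,0,0,0,0,0]
    - [0,0,-15,0,0,0]
    - [0,0,-30,0,0,0]
    - [0,0,-40,0,0,0]
    - [0,0,-30,0,0,0]
    - [0,0,0,0,0,0]
  jaw: 40

```text
clock: 19.65
position: [0.444, 0.3878, 0.2597]
ee_rot: [0.502, 0.865, 0.002, -0.001]
ft_force: [-0.6, 0.5, 0.1]
grip_width: 0.469
```

```bash
python3 plan.py "[(.589,.36,.22,156)]" 40 150;python3 - <<'E'
from h import *
_,b=snap('side','s13');crop(b,180,70,260,150,7,'s13c')
snap('wrist','w13');snap('top','t13')
g=b.max(2).astype(int)
print([90+.5+np.diff(g[90:125,u]).argmax() for u in range(208,228,3)])
c=info("side");th=np.linspace(0,2*np.pi,73)
for z in (.113,.104,.097):
    P=proj(c,np.c_[.443+.043*np.cos(th),.386+.043*np.sin(th),0*th+z]); print(P[P[:,1].argmax()])
E
```

```text
now [0.444  0.3878 0.2597] yaw 119.8 q [-0.04  0.39 -0.97  1.48  0.32  1.44 -0.5 ] F [-0.6  0.5  0.1] g 40.0 t 19.65
[-24.1,28.0,9.9,0.2,-0.3,-9.1],
[-28.2,23.9,9.9,0.0,0.0,-9.1],
[-31.6,19.1,9.9,0.0,0.0,-9.1],
[-34.2,13.9,9.9,0.0,0.0,-9.1],
-- (0.589, 0.36, 0.22, 156)
[np.float64(111.5), np.float64(113.5), np.float64(113.5), np.float64(113.5), np.float64(112.5), np.float64(111.5), np.float64(110.5)]
[215.07924717 109.31766818]
[215.33397173 111.64313372]
[215.53030283 113.43489613]
```

View pics/s13c.png

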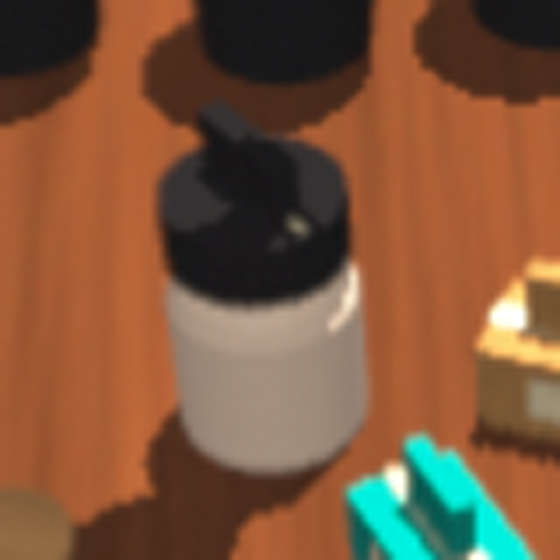

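View pics/w13.png

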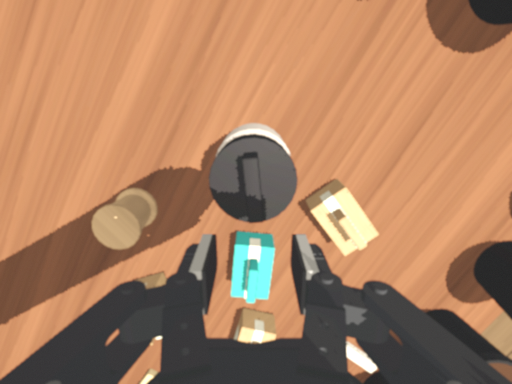

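View pics/t13.png

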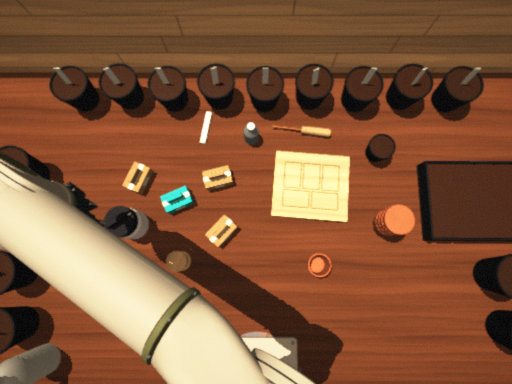

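```bash
python3 plan.py "[(.589,.378,.18,156)]" 45 150
```

```text
now [0.4434 0.3865 0.2561] yaw 119.8 q [-0.04  0.39 -0.97  1.49  0.32  1.44 -0.5 ] F [ 0.3  0.3 -1.4] g 39.9 t 19.8
[-20.0,30.6,18.9,-0.1,-0.2,-9.0],
[-24.5,27.0,19.0,0.0,0.0,-9.0],
[-28.4,22.8,19.0,0.0,0.0,-9.0],
[-31.7,18.1,19.0,0.0,0.0,-9.0],
-- (0.589, 0.378, 0.18, 156)
```

Emit:
step_arm:
  motion:
    - [-20,31,5,0,0,-9]
    - [-25,27,18,0,0,-9]
    - [-28,23,20,0,0,-9]
    - [-32,18,20,0,0,-9]
    - [0,0,0,0,0,0]
    - [0,0,0,0,0,0]
  jaw: 45

```text
clock: 20.55
position: [0.5912, 0.3775, 0.1839]
ee_rot: [0.199, 0.98, -0.003, -0.005]
ft_force: [-1.1, 0.2, 0.0]
grip_width: 0.527
```

Run:
```python
from plan import *
o,p,M=pose();print(p,yaw(M),np.round(o["joint_pos"],2))
c,w=snap('wrist','w14'); print(proj(c,[[.589,.378,.048],[.589,.378,.08]])); print(pose()[1])
np.savez("cam.npz",*c)
```

```text
[0.5911796  0.37754285 0.18387451] 157.02977679175748 [-0.06  0.72 -0.96  1.24  0.57  1.47  0.22]
[[254.37499295 176.53565523]
 [254.19458188 186.01955123]]
[0.59141794 0.37693806 0.18363824]
```

View pics/w14.png

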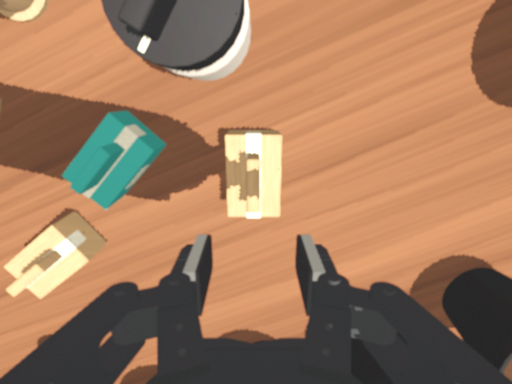

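Emit:
step_arm:
  motion:
    - [-2,0,25,0,0,0]
    - [0,0,40,0,0,0]
    - [0,0,30,0,0,0]
    - [0,0,16,0,0,0]
    - [0,0,8,0,0,0]
    - [0,0,3,0,0,0]
    - [0,0,0,0,0,0]
    - [0,0,0,0,0,0]

```text
clock: 21.6
position: [0.5906, 0.3794, 0.066]
ee_rot: [0.199, 0.98, -0.0, -0.001]
ft_force: [0.4, 0.3, -0.3]
grip_width: 0.528
```

```bash
python3 plan.py "[(.589,.378,.055,156.4)]" 45 150;  python3 - <<'E'
from plan import *
c,w=snap('wrist','w15'); 
E
```

```text
now [0.5906 0.3794 0.066 ] yaw 157.0 q [-0.06  0.81 -0.91  1.37  0.64  1.27  0.17] F [ 0.4  0.3 -0.3] g 45.1 t 21.6
[0.9,-1.9,11.1,-0.0,-0.1,0.6],
-- (0.589, 0.378, 0.055, 156.4)
```

View pics/w15.png

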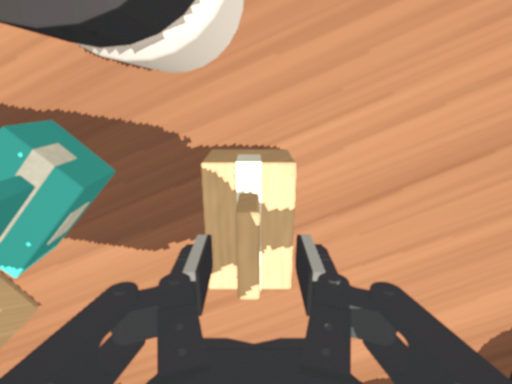

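Emit:
step_arm:
  motion:
    - [1,-2,7,0,0,0]
    - [0,0,3,0,0,0]
    - [0,0,0,0,0,0]
    - [0,0,0,0,0,0]

```text
clock: 22.15
position: [0.589, 0.3778, 0.0557]
ee_rot: [0.199, 0.98, -0.0, -0.001]
ft_force: [0.3, 0.2, 0.1]
grip_width: 0.529
```

Emit:
step_arm:
  motion:
    - [0,0,0,0,0,0]
    - [0,0,0,0,0,0]
    - [0,0,0,0,0,0]
    - [0,0,0,0,0,0]
    - [0,0,0,0,0,0]
  jaw: 0
  force: 50

```text
clock: 22.78
position: [0.589, 0.3779, 0.0558]
ee_rot: [0.199, 0.98, 0.0, -0.001]
ft_force: [0.2, 0.7, 0.1]
grip_width: 0.129
```

```bash
python3 plan.py "[(.589,.378,.22,156.4),(.55,.2,.22,110),(.5214,-.2081,.22,85.4)]" 50 10
```

```text
now [0.589  0.3779 0.0558] yaw 157.0 q [-0.06  0.82 -0.9   1.38  0.64  1.25  0.16] F [0.2 0.7 0.1] g 11.0 t 22.77
[0.1,0.0,-41.0,-0.0,-0.1,0.2],
[0.0,0.0,-41.0,0.0,0.0,0.2],
[0.0,0.0,-41.0,0.0,0.0,0.2],
[0.0,0.0,-41.0,0.0,0.0,0.2],
-- (0.589, 0.378, 0.22, 156.4)
[-7.1,-35.7,0.0,0.0,0.0,9.3],
[-12.8,-34.1,0.0,0.0,0.0,9.3],
[-18.1,-31.6,0.0,0.0,0.0,9.3],
[-23.0,-28.3,0.0,0.0,0.0,9.3],
[-27.2,-24.2,0.0,0.0,0.0,9.3],
-- (0.55, 0.2, 0.22, 110)
[-41.5,-18.5,0.0,0.0,0.0,2.7],
[-42.4,-16.5,0.0,0.0,0.0,2.7],
[-43.1,-14.5,0.0,0.0,0.0,2.7],
[-43.7,-12.4,0.0,0.0,0.0,2.7],
[-44.3,-10.3,0.0,0.0,0.0,2.7],
[-44.7,-8.2,0.0,0.0,0.0,2.7],
[-45.1,-6.0,0.0,0.0,0.0,2.7],
[-45.3,-3.9,0.0,0.0,0.0,2.7],
[-45.4,-1.7,0.0,0.0,0.0,2.7],
-- (0.5214, -0.2081, 0.22, 85.4)
```

Emit:
step_arm:
  motion:
    - [0,0,-20,0,0,0]
    - [0,0,-40,0,0,0]
    - [0,0,-45,0,0,0]
    - [0,0,-45,0,0,0]
    - [-7,-36,0,0,0,9]
    - [-13,-34,0,0,0,9]
    - [-18,-32,0,0,0,9]
    - [-23,-28,0,0,0,9]
    - [-27,-24,0,0,0,9]
    - [0,0,0,0,0,0]

```text
clock: 24.02
position: [0.5499, 0.1968, 0.2219]
ee_rot: [0.568, 0.823, 0.003, 0.001]
ft_force: [-0.1, 1.1, -1.1]
grip_width: 0.129
```

```bash
python3 plan.py "[(.5214,-.2081,.20,85.4)]" 50 10
```

```text
now [0.5499 0.1968 0.2219] yaw 110.8 q [ 0.31  0.38 -0.91  1.55  0.3   1.35 -0.28] F [-0.1  1.1 -1.1] g 11.0 t 24.02
[-40.9,-18.9,2.3,0.3,-0.1,2.8],
[-41.8,-16.9,2.4,0.0,0.0,2.8],
[-42.6,-14.8,2.4,0.0,0.0,2.8],
[-43.3,-12.7,2.4,0.0,0.0,2.8],
[-43.8,-10.5,2.4,0.0,0.0,2.8],
[-44.3,-8.4,2.4,0.0,0.0,2.8],
[-44.7,-6.2,2.4,0.0,0.0,2.8],
[-44.9,-4.0,2.4,0.0,0.0,2.8],
[-45.1,-1.8,2.4,0.0,0.0,2.8],
-- (0.5214, -0.2081, 0.2, 85.4)
```

Emit:
step_arm:
  motion:
    - [-41,-19,2,0,0,3]
    - [-42,-17,2,0,0,3]
    - [-43,-15,2,0,0,3]
    - [-43,-13,2,0,0,3]
    - [-44,-10,2,0,0,3]
    - [-44,-8,2,0,0,3]
    - [-45,-6,2,0,0,3]
    - [-45,-4,2,0,0,3]
    - [-40,-2,2,0,0,2]
    - [0,0,0,0,0,0]
    - [0,0,0,0,0,0]

```text
clock: 25.4
position: [0.5218, -0.2012, 0.2122]
ee_rot: [0.732, 0.681, 0.008, 0.003]
ft_force: [1.5, 0.4, -2.1]
grip_width: 0.128
```

```bash
python3 plan.py "[(.5214,-.2081,.10,85.4)]" 50 10
python3 - <<'E'
from plan import *
c,w=snap('wrist','w16'); 
R=np.array([[np.cos(np.radians(-4.6)),-np.sin(np.radians(-4.6))],[np.sin(np.radians(-4.6)),np.cos(np.radians(-4.6))]])
C=[.5699,-.1669]
def rect(cx,cy,l,w): return [np.r_[C+R@np.array([cx+a*l/2,cy+b*w/2]),.014] for a,b in((-1,-1),(1,-1),(1,1),(-1,1))]
for q in (rect(30,60,84,54),rect(30,0,84,54),rect(30,-60,84,54),rect(-45,45,54,84),rect(-45,-45,54,84),rect(0,0,210,236)):
    q=[np.r_[C+R@((R.T@(p[:2]-C))/1000),.014] for p in q]
    cv2.polylines(w,[proj(c,np.array(q)).round().astype(int)],True,(0,0,255),1)
cv2.imwrite("pics/w16o.png",w); snap("top","t16"); snap("side","s16")
E
```

```text
now [ 0.5218 -0.2012  0.2122] yaw 85.9 q [ 0.88  0.26 -0.68  1.65  0.16  1.28  0.1 ] F [ 1.5  0.4 -2.1] g 10.9 t 25.4
[-2.6,-0.5,37.4,0.9,-0.4,0.2],
[-2.3,0.0,37.4,0.0,0.0,0.2],
[-2.3,0.0,37.4,0.0,0.0,0.2],
-- (0.5214, -0.2081, 0.1, 85.4)
```

View pics/w16o.png

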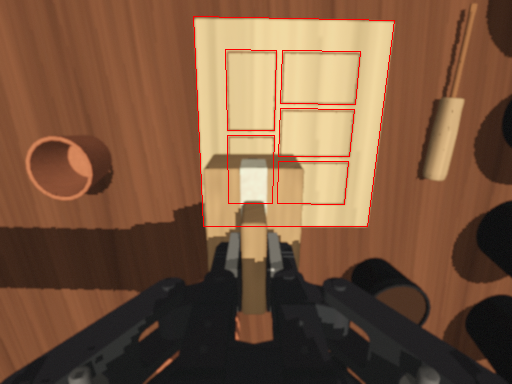

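Emit:
step_arm:
  motion:
    - [-3,0,30,1,0,0]
    - [-2,0,40,0,0,0]
    - [-2,0,35,0,0,0]
    - [0,0,20,0,0,0]
    - [0,0,3,0,0,0]
    - [0,0,0,0,0,0]
    - [0,0,0,0,0,0]

```text
clock: 26.42
position: [0.525, -0.2025, 0.0842]
ee_rot: [0.729, 0.685, 0.003, -0.001]
ft_force: [0.2, -0.2, -1.8]
grip_width: 0.129
```

```bash
python3 plan.py "[(.5214,-.2081,.070,85.4)]" 50 10
```

```text
now [ 0.525  -0.2025  0.0842] yaw 86.5 q [ 0.83  0.4  -0.65  1.77  0.27  1.06  0.03] F [ 0.2 -0.2 -1.8] g 11.0 t 26.43
[-5.9,-3.3,14.1,0.1,-0.3,1.1],
-- (0.5214, -0.2081, 0.07, 85.4)
```

Emit:
step_arm:
  motion:
    - [-6,-3,6,0,0,1]
    - [0,0,0,0,0,0]
    - [0,0,0,0,0,0]

```text
clock: 26.8
position: [0.5221, -0.2093, 0.0792]
ee_rot: [0.735, 0.678, 0.003, 0.0]
ft_force: [0.3, -0.4, -1.9]
grip_width: 0.129
```

```bash
python3 plan.py "[(.5214,-.2081,.070,85.4)]" 50 10
```

```text
now [ 0.5221 -0.2093  0.0792] yaw 85.4 q [ 0.84  0.41 -0.64  1.77  0.27  1.05  0.02] F [ 0.3 -0.4 -1.9] g 11.0 t 26.8
[1.1,-0.9,9.2,0.3,-0.2,-0.0],
-- (0.5214, -0.2081, 0.07, 85.4)
```

Emit:
step_arm:
  motion:
    - [1,-1,6,0,0,0]
    - [0,0,2,0,0,0]
    - [0,0,0,0,0,0]
    - [0,0,0,0,0,0]

```text
clock: 27.3
position: [0.5211, -0.2079, 0.0706]
ee_rot: [0.735, 0.678, 0.003, 0.0]
ft_force: [0.6, -0.3, -1.9]
grip_width: 0.13
```

```bash
python3 plan.py "[(.5214,-.2081,.070,85.4)]" 50 10
```

```text
now [ 0.5211 -0.2079  0.0706] yaw 85.4 q [ 0.83  0.41 -0.64  1.78  0.28  1.03  0.01] F [ 0.6 -0.3 -1.9] g 11.1 t 27.3
[-0.2,0.3,0.6,0.3,-0.2,-0.0],
-- (0.5214, -0.2081, 0.07, 85.4)
```

Not touching yet (weight still carried); lower 1 mm more and release.

Emit:
step_arm:
  motion:
    - [0,0,1,0,0,0]
    - [0,0,0,0,0,0]

```text
clock: 27.55
position: [0.5214, -0.2079, 0.0697]
ee_rot: [0.735, 0.678, 0.003, 0.0]
ft_force: [0.5, 0.6, -2.4]
grip_width: 0.127
```

Emit:
step_arm:
  motion:
    - [0,0,0,0,0,0]
    - [0,0,0,0,0,0]
    - [0,0,0,0,0,0]
    - [0,0,-15,0,0,0]
    - [0,0,-40,0,0,0]
    - [0,0,-40,0,0,0]
    - [0,0,-40,0,0,0]
    - [0,0,0,0,0,0]
  jaw: 45

```text
clock: 28.55
position: [0.5216, -0.208, 0.214]
ee_rot: [0.735, 0.678, 0.004, 0.002]
ft_force: [0.1, -0.8, -0.2]
grip_width: 0.529
```

```bash
python3 plan.py "[(.592,.127,.19,105.7)]" 50 10
python3 - <<'E'
from plan import *
c,w=snap('wrist','w17');ct,t=snap('top','t17');crop(t,90,110,370,260,2.8,'t17c')
E
```

```text
now [ 0.5216 -0.208   0.214 ] yaw 85.4 q [ 0.88  0.27 -0.68  1.63  0.17  1.29  0.09] F [ 0.1 -0.8 -0.2] g 45.2 t 28.55
[48.5,6.2,3.6,0.5,-0.2,-2.9],
[48.1,8.7,3.4,0.0,0.0,-2.9],
[47.6,11.1,3.4,0.0,0.0,-2.9],
[47.0,13.5,3.4,0.0,0.0,-2.9],
[46.3,15.8,3.4,0.0,0.0,-2.9],
[45.4,18.1,3.4,0.0,0.0,-2.9],
[44.4,20.4,3.4,0.0,0.0,-2.9],
-- (0.592, 0.127, 0.19, 105.7)
```

View pics/t17c.png

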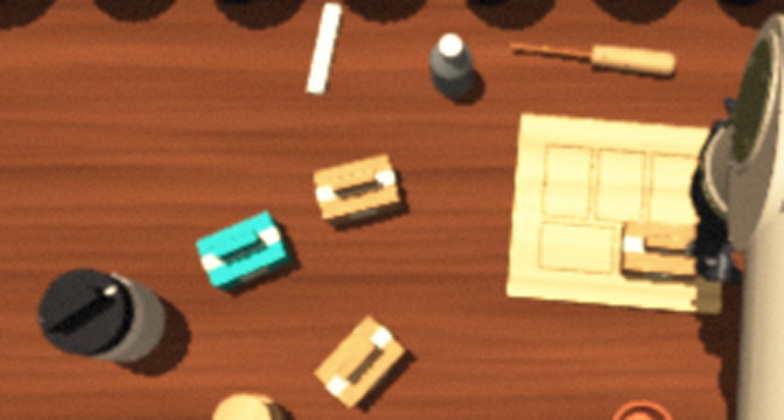

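View pics/w17.png

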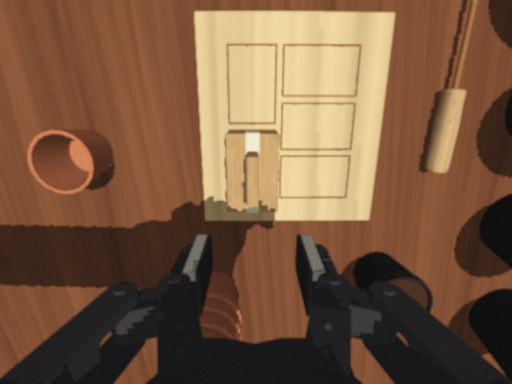

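Emit:
step_arm:
  motion:
    - [48,6,3,0,0,-3]
    - [48,9,3,0,0,-3]
    - [48,11,3,0,0,-3]
    - [47,13,3,0,0,-3]
    - [46,16,3,0,0,-3]
    - [45,18,3,0,0,-3]
    - [40,20,3,0,0,-2]
    - [0,0,0,0,0,0]
    - [0,0,0,0,0,0]

```text
clock: 29.78
position: [0.5836, 0.1305, 0.1801]
ee_rot: [0.602, 0.798, -0.001, -0.007]
ft_force: [1.0, -0.6, 0.6]
grip_width: 0.525
```

```bash
python3 plan.py "[(.592,.127,.19,105.7)]" 50 10
python3 - <<'E'
from plan import *
c,w=snap('wrist','w18');print(proj(c,[[.592,.1273,.048]])); crop(w,180,110,330,240,5,'w18c'); np.savez("cam.npz",*c)
E
```

```text
now [0.5836 0.1305 0.1801] yaw 105.9 q [ 0.37  0.44 -0.85  1.56  0.33  1.3  -0.25] F [ 1.  -0.6  0.6] g 44.9 t 29.77
[-5.5,7.1,-10.0,-0.6,-0.5,0.2],
-- (0.592, 0.127, 0.19, 105.7)
[[261.64979883 185.26496693]]
```

View pics/w18c.png

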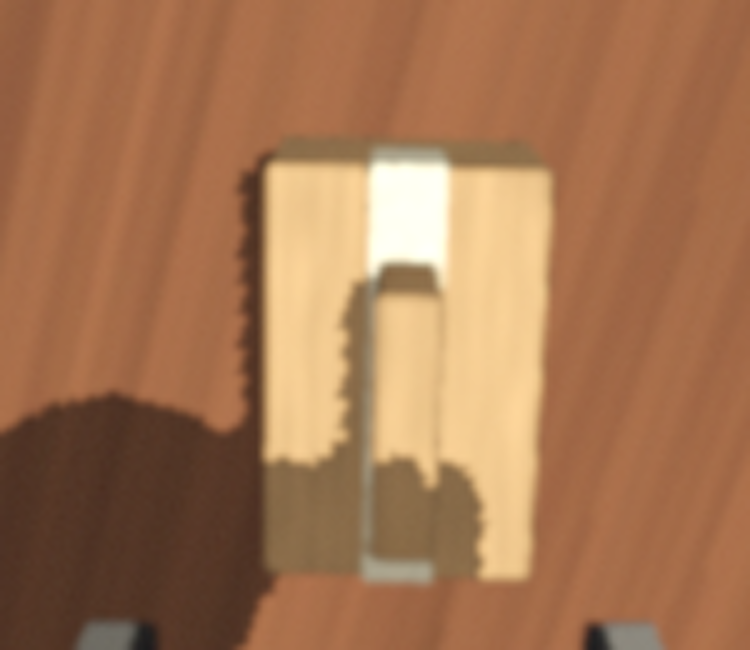

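```bash
cat > box.py <<'E'
from plan import *
import sys
z=np.load("cam.npz"); c=[z["arr_0"],float(z["arr_1"]),z["arr_2"],z["arr_3"]]
pts,k,off,h=eval(sys.argv[1])
Q=plane(c,np.array(pts)/k+off-.4,h); d=Q[3]+Q[2]-Q[0]-Q[1]
print(Q.mean(0).round(4),np.linalg.norm(Q-np.roll(Q,-1,0),axis=1).round(4),np.degrees(np.arctan2(d[1],d[0])))
E
python3 box.py "[(265,160),(552,168),(532,578),(265,573)],5,[180,110],.048"
```

```text
[0.5907 0.1268 0.048 ] [0.0538 0.0838 0.0546 0.0844] -74.99465657172318
```

Emit:
step_arm:
  motion:
    - [-5,6,20,0,-0.5,1]
    - [0,0,35,0,0,0]
    - [0,0,30,0,0,0]
    - [0,0,18,0,0,0]
    - [0,0,9,0,0,0]
    - [0,0,3,0,0,0]
    - [0,0,0,0,0,0]
    - [0,0,0,0,0,0]

```text
clock: 30.82
position: [0.5914, 0.12, 0.0593]
ee_rot: [0.614, 0.789, -0.005, -0.001]
ft_force: [-0.6, -0.6, 0.6]
grip_width: 0.528
```

```bash
python3 plan.py "[(.591,.127,.055,105)]" 50 10
python3 - <<'E'
from plan import *
c,w=snap('wrist','w19')
E
```

```text
now [0.5914 0.12   0.0593] yaw 104.2 q [ 0.32  0.57 -0.78  1.66  0.44  1.11 -0.34] F [-0.6 -0.6  0.6] g 45.0 t 30.82
[6.9,1.4,4.3,-0.6,0.2,-0.8],
-- (0.591, 0.127, 0.055, 105)
```

View pics/w19.png

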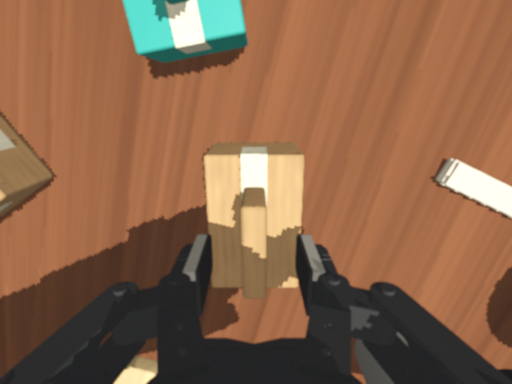

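Emit:
step_arm:
  motion:
    - [7,1,3,-0.6,0,-0.8]
    - [0,0,0,0,0,0]
    - [0,0,0,0,0,0]

```text
clock: 31.25
position: [0.5909, 0.128, 0.057]
ee_rot: [0.608, 0.794, -0.0, 0.002]
ft_force: [0.9, -0.3, 0.4]
grip_width: 0.527
```

Emit:
step_arm:
  motion:
    - [0,0,0,0,0,0]
    - [0,0,0,0,0,0]
    - [0,0,0,0,0,0]
    - [0,0,0,0,0,0]
    - [0,0,0,0,0,0]
  jaw: 0
  force: 50

```text
clock: 31.88
position: [0.5908, 0.1279, 0.0569]
ee_rot: [0.608, 0.794, -0.0, 0.002]
ft_force: [0.6, -0.0, 0.2]
grip_width: 0.128
```

```bash
python3 plan.py "[(.591,.127,.22,105),(.604,-.109,.20,-4.6)]" 50 10
```

```text
now [0.5908 0.1279 0.0569] yaw 105.1 q [ 0.32  0.57 -0.79  1.67  0.45  1.09 -0.34] F [ 0.6 -0.   0.2] g 10.9 t 31.88
[-0.4,0.1,-40.8,0.1,0.2,0.0],
[-0.2,-0.0,-40.8,0.0,0.0,0.0],
[-0.2,-0.0,-40.8,0.0,0.0,0.0],
[-0.2,-0.0,-40.8,0.0,0.0,0.0],
-- (0.591, 0.127, 0.22, 105)
[-21.0,-4.4,1.8,0.0,0.0,10.0],
[-21.5,-0.7,1.8,0.0,0.0,10.0],
[-21.3,3.0,1.8,0.0,0.0,10.0],
[-20.4,6.7,1.8,0.0,0.0,10.0],
[-19.0,10.1,1.8,0.0,0.0,10.0],
[-16.9,13.2,1.8,0.0,0.0,10.0],
[-14.4,16.0,1.8,0.0,0.0,10.0],
[-11.4,18.2,1.8,0.0,0.0,10.0],
[-8.1,19.9,1.8,0.0,0.0,10.0],
[-4.5,21.0,1.8,0.0,0.0,10.0],
[-0.8,21.5,1.8,0.0,0.0,10.0],
-- (0.604, -0.109, 0.2, -4.6)
```

Emit:
step_arm:
  motion:
    - [0,0,-20,0,0,0]
    - [0,0,-40,0,0,0]
    - [0,0,-45,0,0,0]
    - [0,0,-35,0,0,0]
    - [0,0,0,0,0,0]

```text
clock: 32.5
position: [0.59, 0.1288, 0.2059]
ee_rot: [0.607, 0.794, 0.0, 0.003]
ft_force: [-0.2, -0.2, -2.1]
grip_width: 0.127
```

```bash
python3 plan.py "[(.5287,-.1175,.20,85.4)]" 50 10
```

```text
now [0.59   0.1288 0.2059] yaw 105.2 q [ 0.37  0.42 -0.86  1.52  0.33  1.34 -0.26] F [-0.2 -0.2 -2.1] g 10.8 t 32.5
[-36.9,-20.6,1.1,0.2,0.2,3.3],
[-38.1,-18.5,1.0,0.0,0.0,3.3],
[-39.1,-16.2,1.0,0.0,0.0,3.3],
[-39.9,-14.0,1.0,0.0,0.0,3.3],
[-40.7,-11.6,1.0,0.0,0.0,3.3],
[-41.3,-9.3,1.0,0.0,0.0,3.3],
-- (0.5287, -0.1175, 0.2, 85.4)
```

Emit:
step_arm:
  motion:
    - [-37,-21,1,0,0,3.3]
    - [-38,-18,1,0,0,3.3]
    - [-39,-16,1,0,0,3.3]
    - [-40,-14,1,0,0,3.3]
    - [-41,-12,1,0,0,3.3]
    - [-37,-9,1,0,0,3.3]
    - [0,0,0,0,0,0]
    - [0,0,0,0,0,0]

```text
clock: 33.5
position: [0.5225, -0.1193, 0.1979]
ee_rot: [0.738, 0.675, -0.001, 0.0]
ft_force: [0.6, -0.4, -2.0]
grip_width: 0.124
```

```bash
python3 plan.py "[(.5287,-.1175,.085,85.4)]" 50 10
```

```text
now [ 0.5225 -0.1193  0.1979] yaw 84.9 q [ 0.79  0.23 -0.74  1.71  0.17  1.26 -0.08] F [ 0.6 -0.4 -2. ] g 10.6 t 33.5
[0.8,2.0,37.6,-0.1,0.1,-0.2],
[0.8,2.0,37.6,0.0,0.0,-0.2],
[0.8,2.0,37.6,0.0,0.0,-0.2],
-- (0.5287, -0.1175, 0.085, 85.4)
```

Emit:
step_arm:
  motion:
    - [2,6,25,0,0,-0.5]
    - [0,0,35,0,0,0]
    - [0,0,30,0,0,0]
    - [0,0,14,0,0,0]
    - [0,0,4,0,0,0]
    - [0,0,0,0,0,0]
    - [0,0,0,0,0,0]

```text
clock: 34.38
position: [0.5317, -0.1117, 0.0895]
ee_rot: [0.731, 0.682, 0.001, 0.001]
ft_force: [-0.1, -0.2, -2.3]
grip_width: 0.129
```

```bash
python3 plan.py "[(.5287,-.1175,.071,85.4)]" 50 10
```

```text
now [ 0.5317 -0.1117  0.0895] yaw 86.0 q [ 0.73  0.37 -0.71  1.81  0.27  1.06 -0.15] F [-0.1 -0.2 -2.3] g 11.0 t 34.38
[-6.0,-2.6,18.5,0.2,-0.0,0.6],
-- (0.5287, -0.1175, 0.071, 85.4)
```

Emit:
step_arm:
  motion:
    - [-6,-2.5,6,0,0,0.6]
    - [0,0,4,0,0,0]
    - [0,0,0,0,0,0]
    - [0,0,0,0,0,0]

```text
clock: 34.88
position: [0.5292, -0.1187, 0.08]
ee_rot: [0.735, 0.678, 0.001, 0.002]
ft_force: [-0.2, -0.5, -2.6]
grip_width: 0.126
```

```bash
python3 plan.py "[(.5287,-.1175,.071,85.4)]" 50 10; python3 -c "
from h import *
snap('wrist','w20')"
```

```text
now [ 0.5292 -0.1187  0.08  ] yaw 85.3 q [ 0.74  0.37 -0.7   1.82  0.28  1.04 -0.16] F [-0.2 -0.5 -2.6] g 10.7 t 34.88
[1.1,-0.6,9.0,0.3,0.1,-0.1],
-- (0.5287, -0.1175, 0.071, 85.4)
```

View pics/w20.png

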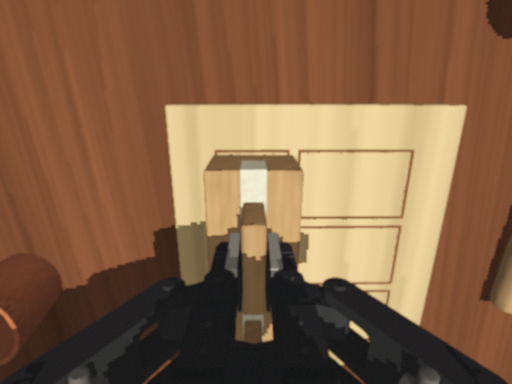

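Emit:
step_arm:
  motion:
    - [1,-0.5,6,0,0,0]
    - [0,0,2,0,0,0]
    - [0,0,0,0,0,0]

```text
clock: 35.3
position: [0.5288, -0.1173, 0.0714]
ee_rot: [0.735, 0.678, 0.001, 0.002]
ft_force: [-0.1, -0.1, -2.0]
grip_width: 0.125
```

```bash
python3 plan.py "[(.5287,-.1175,.071,85.4)]" 50 10
```

```text
now [ 0.5288 -0.1173  0.0714] yaw 85.3 q [ 0.73  0.39 -0.7   1.83  0.29  1.02 -0.17] F [-0.1 -0.1 -2. ] g 10.7 t 35.3
[-0.2,-0.0,0.4,0.3,0.0,-0.1],
-- (0.5287, -0.1175, 0.071, 85.4)
```

Emit:
step_arm:
  motion:
    - [0,0,0.8,0,0,0]
    - [0,0,0,0,0,0]

```text
clock: 35.55
position: [0.529, -0.1172, 0.0709]
ee_rot: [0.735, 0.678, 0.001, 0.002]
ft_force: [-0.6, -0.9, -1.4]
grip_width: 0.125
```

Emit:
step_arm:
  motion:
    - [0,0,0,0,0,0]
    - [0,0,0,0,0,0]
    - [0,0,0,0,0,0]
    - [0,0,-15,0,0,0]
    - [0,0,-40,0,0,0]
    - [0,0,-40,0,0,0]
    - [0,0,-35,0,0,0]
    - [0,0,0,0,0,0]
  jaw: 45

```text
clock: 36.55
position: [0.5291, -0.1164, 0.2098]
ee_rot: [0.735, 0.678, 0.003, 0.004]
ft_force: [-0.2, 0.6, -0.6]
grip_width: 0.53
```

```bash
python3 plan.py "[(.4255,.1116,.19,138.3)]" 50 10
python3 - <<'E'
from plan import *
c,w=snap('wrist','w21');ct,t=snap('top','t21');crop(t,90,110,370,260,2.8,'t21c')
E
```

```text
now [ 0.5291 -0.1164  0.2098] yaw 85.4 q [ 0.79  0.23 -0.75  1.69  0.17  1.28 -0.07] F [-0.2  0.6 -0.6] g 45.2 t 36.55
[36.5,-20.3,3.1,0.5,0.1,-8.8],
[39.2,-14.4,3.3,0.0,0.0,-8.8],
[40.9,-8.3,3.3,0.0,0.0,-8.8],
[41.7,-1.9,3.3,0.0,0.0,-8.8],
[41.5,4.5,3.3,0.0,0.0,-8.8],
[40.3,10.8,3.3,0.0,0.0,-8.8],
-- (0.4255, 0.1116, 0.19, 138.3)
```

View pics/t21c.png

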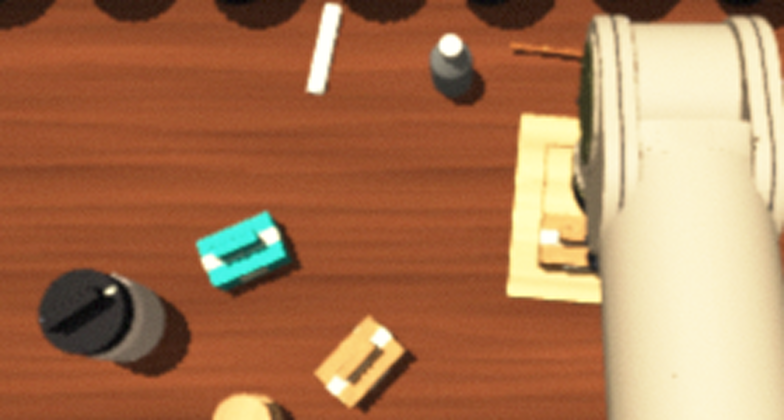

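View pics/w21.png

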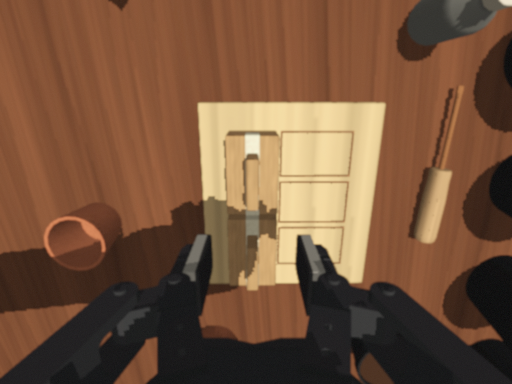

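Emit:
step_arm:
  motion:
    - [37,-20,3,0,0,-9]
    - [39,-14,3,0,0,-9]
    - [41,-8,3,0,0,-9]
    - [42,-2,3,0,0,-9]
    - [41,4,3,0,0,-9]
    - [36,10,3,0,0,-8]
    - [0,0,0,0,0,0]
    - [0,0,0,0,0,0]

```text
clock: 37.65
position: [0.4151, 0.111, 0.1819]
ee_rot: [0.342, 0.94, -0.001, -0.003]
ft_force: [0.4, -0.1, 0.2]
grip_width: 0.527
```

```bash
python3 plan.py "[(.4255,.1116,.19,138.3)]" 50 10
python3 - <<'E'
from plan import *
c,w=snap('wrist','w22');print(proj(c,[[.4255,.1116,.048]])); crop(w,180,110,330,240,5,'w22c'); np.savez("cam.npz",*c)
E
```

```text
now [0.4151 0.111  0.1819] yaw 140.0 q [ 0.69 -0.02 -1.02  1.96 -0.02  1.2   0.55] F [ 0.4 -0.1  0.2] g 45.0 t 37.65
[-7.5,7.1,-8.2,-0.2,-0.3,1.7],
-- (0.4255, 0.1116, 0.19, 138.3)
[[261.13511667 186.02692227]]
```

View pics/w22c.png

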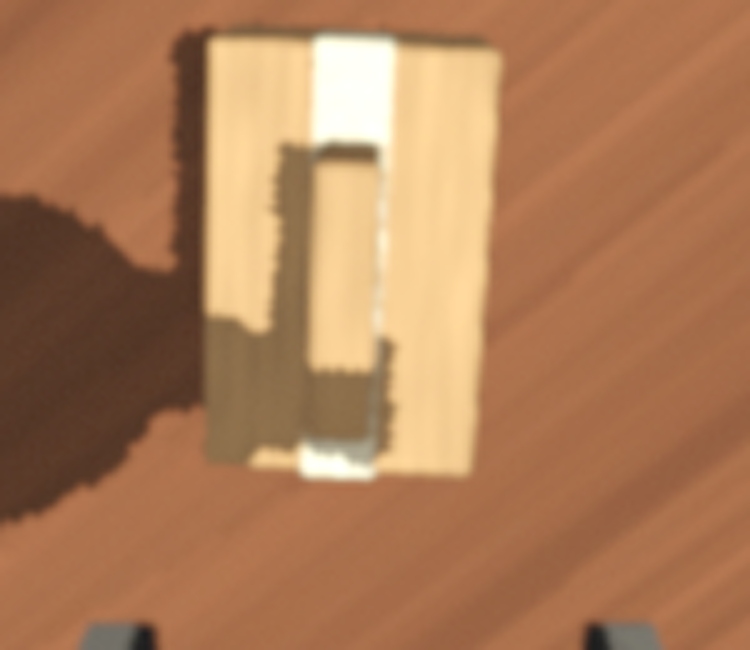

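```bash
python3 box.py "[(208,38),(500,48),(470,475),(207,462)],5,[180,110],.048"
python3 - <<'E'
from plan import *
ct,t=snap('top','t23');crop(t,90,110,370,260,2.8,'t23c')
c,w=snap('wrist','w23');crop(w,180,110,330,240,5,'w23c'); np.savez("cam.npz",*c); print(pose()[1])
E
```

```text
[0.3997 0.1175 0.048 ] [0.0537 0.084  0.053  0.0831] -42.27985518746076
[0.41551799 0.11092693 0.18217632]
```

View pics/t23c.png

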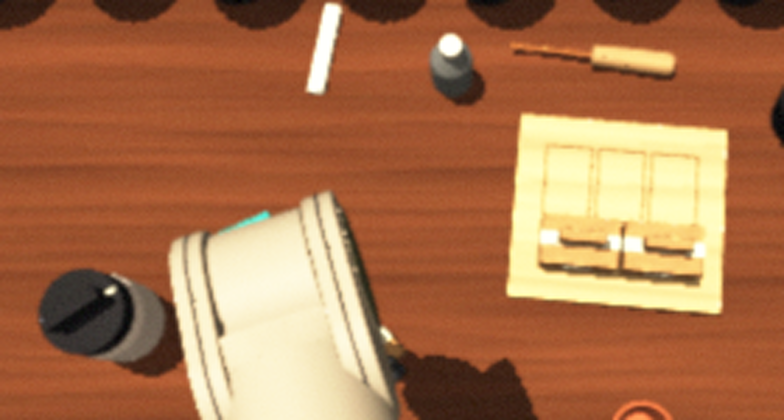

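View pics/w23c.png

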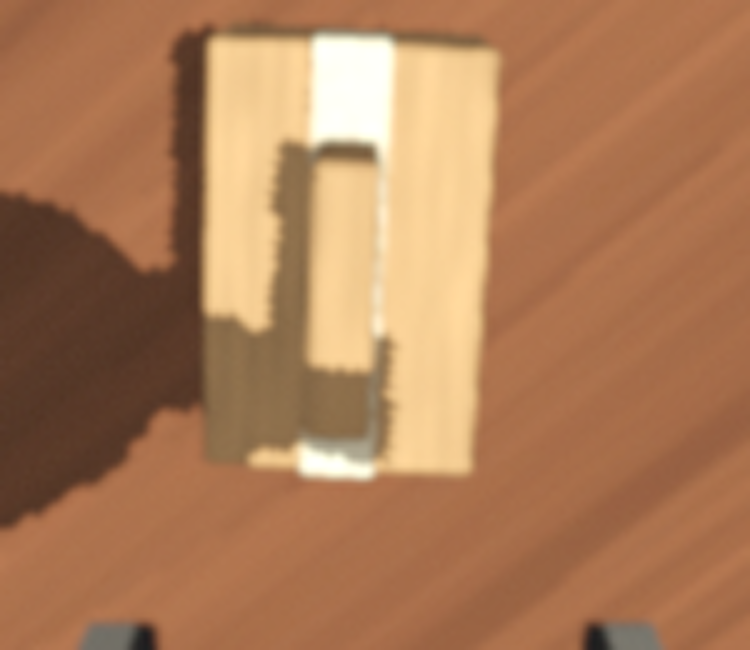

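```bash
python3 plan.py "[(.3997,.1175,.18,137.7),(.3997,.1175,.055,137.7)]" 30 10
```

```text
now [0.4155 0.1109 0.1822] yaw 140.0 q [ 0.69 -0.02 -1.02  1.96 -0.02  1.2   0.55] F [-0.8  0.6 -0.3] g 45.1 t 37.8
[16.3,-5.1,2.3,-0.2,-0.3,2.3],
-- (0.3997, 0.1175, 0.18, 137.7)
[0.0,0.0,25.0,0.0,0.0,0.0],
[0.0,0.0,25.0,0.0,0.0,0.0],
[0.0,0.0,25.0,0.0,0.0,0.0],
[0.0,0.0,25.0,0.0,0.0,0.0],
[0.0,0.0,25.0,0.0,0.0,0.0],
-- (0.3997, 0.1175, 0.055, 137.7)
```

Emit:
step_arm:
  motion:
    - [16,-5,0,0,0,2.3]
    - [0,0,25,0,0,0]
    - [0,0,30,0,0,0]
    - [0,0,30,0,0,0]
    - [0,0,18,0,0,0]
    - [0,0,8,0,0,0]
    - [0,0,2,0,0,0]
    - [0,0,0,0,0,0]
    - [0,0,0,0,0,0]

```text
clock: 38.92
position: [0.4028, 0.1137, 0.0674]
ee_rot: [0.368, 0.93, 0.001, -0.002]
ft_force: [-0.8, -0.5, -0.5]
grip_width: 0.53
```

```bash
python3 plan.py "[(.3997,.1175,.055,137.7)]" 30 10; python3 -c "
from h import *
snap('wrist','w24')"
```

```text
now [0.4028 0.1137 0.0674] yaw 136.8 q [ 0.62  0.17 -1.04  2.12  0.17  0.95  0.31] F [-0.8 -0.5 -0.5] g 45.2 t 38.92
[4.8,0.7,12.4,0.0,-0.3,-0.9],
-- (0.3997, 0.1175, 0.055, 137.7)
```

View pics/w24.png

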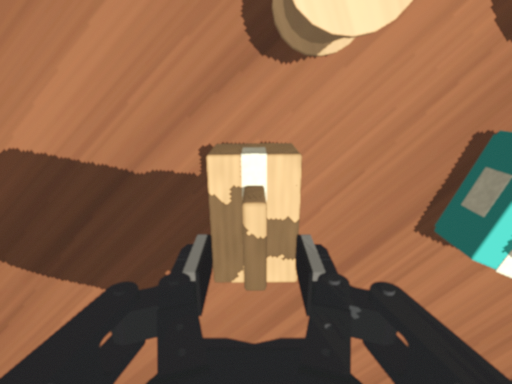

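Emit:
step_arm:
  motion:
    - [5,1,8,0,0,-1]
    - [0,0,3,0,0,0]
    - [0,0,0,0,0,0]
    - [0,0,0,0,0,0]

```text
clock: 39.48
position: [0.3998, 0.1182, 0.056]
ee_rot: [0.359, 0.933, 0.001, -0.002]
ft_force: [-0.4, 0.6, 0.5]
grip_width: 0.53
```

Emit:
step_arm:
  motion:
    - [0,0,0,0,0,0]
    - [0,0,0,0,0,0]
    - [0,0,0,0,0,0]
    - [0,0,0,0,0,0]
    - [0,0,0,0,0,0]
  jaw: 0
  force: 50

```text
clock: 40.1
position: [0.3999, 0.1181, 0.0561]
ee_rot: [0.359, 0.933, 0.001, -0.002]
ft_force: [-0.2, 0.4, -0.9]
grip_width: 0.129
```

Emit:
step_arm:
  motion:
    - [0,0,-20,0,0,0]
    - [0,0,-40,0,0,0]
    - [0,0,-45,0,0,0]
    - [0,0,-35,0,0,0]
    - [0,0,0,0,0,0]

```text
clock: 40.72
position: [0.399, 0.1176, 0.1992]
ee_rot: [0.359, 0.933, 0.0, -0.003]
ft_force: [0.5, -0.4, -2.4]
grip_width: 0.131
```

```bash
python3 plan.py "[(.5,.03,.21,150),(.5995,-.1687,.20,175.4)]" 50 10;python3 -c "
from h import *
snap('wrist','w25')"
```

```text
now [0.399  0.1176 0.1992] yaw 138.0 q [ 0.75 -0.11 -1.05  1.97 -0.11  1.23  0.57] F [ 0.5 -0.4 -2.4] g 11.2 t 40.73
[-44.6,0.9,-3.9,-0.1,-0.4,-4.0],
[-44.5,-2.3,-3.6,0.0,0.0,-4.0],
[-44.3,-5.4,-3.6,0.0,0.0,-4.0],
-- (0.5, 0.03, 0.21, 150)
[-37.1,-24.5,2.0,0.0,0.0,-5.1],
[-34.8,-27.7,2.0,0.0,0.0,-5.1],
[-32.2,-30.6,2.0,0.0,0.0,-5.1],
[-29.4,-33.4,2.0,0.0,0.0,-5.1],
[-26.3,-35.8,2.0,0.0,0.0,-5.1],
-- (0.5995, -0.1687, 0.2, 175.4)
```

View pics/w25.png

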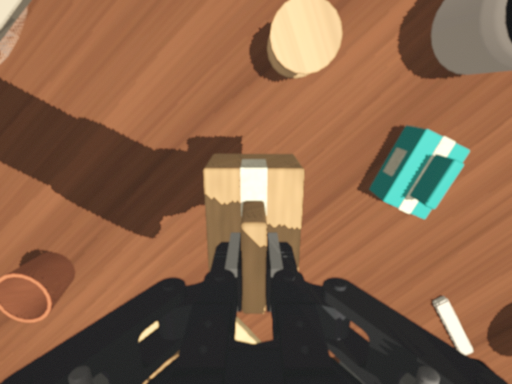

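Emit:
step_arm:
  motion:
    - [-45,1,-4,0,0,-4]
    - [-45,-2,-4,0,0,-4]
    - [-44,-5,-3,0,0,-4]
    - [-37,-24,0,0,0,-5]
    - [-35,-28,0,0,0,-5]
    - [-32,-31,0,0,0,-5]
    - [0,0,0,0,0,0]

```text
clock: 41.65
position: [0.5618, -0.0941, 0.1938]
ee_rot: [0.121, 0.993, 0.001, -0.011]
ft_force: [-1.5, 1.7, -1.7]
grip_width: 0.126
```

```bash
python3 plan.py "[(.604,-.109,.17,175.4)]" 30 10
```

```text
now [ 0.5618 -0.0941  0.1938] yaw 166.1 q [ 0.84  0.4  -0.94  1.6   0.32  1.33  1.18] F [-1.5  1.7 -1.7] g 10.8 t 41.65
[-22.5,-2.1,11.4,0.0,-1.3,-4.7],
[-22.0,-4.0,11.9,0.0,0.0,-4.7],
-- (0.604, -0.109, 0.17, 175.4)
```

Emit:
step_arm:
  motion:
    - [-22,-2,11,0,-1.3,-5]
    - [-20,-4,12,0,0,-4.5]
    - [0,0,0,0,0,0]
    - [0,0,0,0,0,0]

```text
clock: 42.15
position: [0.5997, -0.1045, 0.1636]
ee_rot: [0.036, 0.999, 0.003, -0.004]
ft_force: [-0.1, -0.5, -2.0]
grip_width: 0.129
```

```bash
python3 plan.py "[(.604,-.109,.09,175.4)]" 40 10; python3 -c "
from h import *
snap('wrist','w26')"
```

```text
now [ 0.5997 -0.1045  0.1636] yaw 175.9 q [ 0.8   0.51 -0.93  1.55  0.41  1.3   1.31] F [-0.1 -0.5 -2. ] g 11.1 t 42.15
[-2.6,-2.3,36.8,0.3,-0.4,0.2],
[-2.3,-2.1,36.8,0.0,0.0,0.2],
-- (0.604, -0.109, 0.09, 175.4)
```

View pics/w26.png

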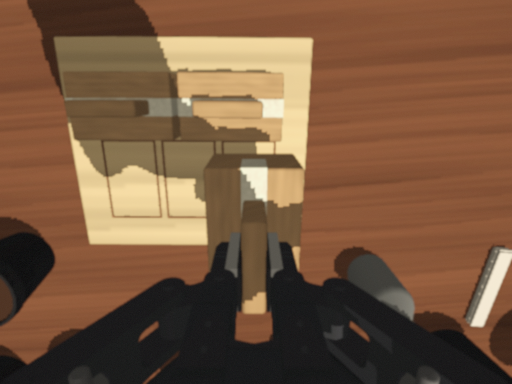

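Emit:
step_arm:
  motion:
    - [-3,-2,25,0,0,0]
    - [-2,-2,25,0,0,0]
    - [0,0,15,0,0,0]
    - [0,0,4,0,0,0]
    - [0,0,0,0,0,0]
    - [0,0,0,0,0,0]

```text
clock: 42.95
position: [0.6039, -0.107, 0.0963]
ee_rot: [0.037, 0.999, 0.001, -0.002]
ft_force: [0.3, -0.2, -1.2]
grip_width: 0.134
```

```bash
python3 plan.py "[(.604,-.109,.07,175.4)]" 40 10
```

```text
now [ 0.6039 -0.107   0.0963] yaw 175.8 q [ 0.77  0.58 -0.89  1.61  0.47  1.19  1.28] F [ 0.3 -0.2 -1.2] g 11.4 t 42.95
[-0.3,-2.1,26.3,0.2,-0.2,0.4],
-- (0.604, -0.109, 0.07, 175.4)
```

Emit:
step_arm:
  motion:
    - [0,-2,12,0,0,0.4]
    - [0,0,4,0,0,0]
    - [0,0,0,0,0,0]
    - [0,0,0,0,0,0]

```text
clock: 43.45
position: [0.6041, -0.1092, 0.0799]
ee_rot: [0.041, 0.999, 0.001, -0.001]
ft_force: [0.3, 0.7, -1.4]
grip_width: 0.127
```

```bash
python3 plan.py "[(.604,-.109,.07,175.4)]" 40 10
```

```text
now [ 0.6041 -0.1092  0.0799] yaw 175.4 q [ 0.76  0.6  -0.88  1.62  0.49  1.16  1.26] F [ 0.3  0.7 -1.4] g 10.8 t 43.45
[0.1,0.2,9.9,0.1,-0.1,-0.0],
-- (0.604, -0.109, 0.07, 175.4)
```

Emit:
step_arm:
  motion:
    - [0,0,6,0,0,0]
    - [0,0,3,0,0,0]
    - [0,0,0,0,0,0]
    - [0,0,0,0,0,0]

```text
clock: 43.95
position: [0.6042, -0.1091, 0.0704]
ee_rot: [0.04, 0.999, 0.001, -0.001]
ft_force: [-0.0, 0.0, -2.1]
grip_width: 0.13
```

Emit:
step_arm:
  motion:
    - [0,0,0.6,0,0,0]
    - [0,0,0,0,0,0]

```text
clock: 44.2
position: [0.6044, -0.1092, 0.0702]
ee_rot: [0.041, 0.999, 0.001, -0.001]
ft_force: [-0.3, -0.4, -2.6]
grip_width: 0.132
```

```bash
python3 plan.py "[(.604,-.109,.07,175.4)]" 40 10
```

```text
now [ 0.6044 -0.1092  0.0702] yaw 175.4 q [ 0.76  0.61 -0.87  1.63  0.5   1.14  1.26] F [-0.3 -0.4 -2.6] g 11.2 t 44.2
[0.4,0.2,0.2,0.1,-0.1,-0.0],
-- (0.604, -0.109, 0.07, 175.4)
```

Release, lift, then move clear of the top camera's view.

Emit:
step_arm:
  motion:
    - [0,0,0.5,0,0,0]
    - [0,0,0,0,0,0]

```text
clock: 44.45
position: [0.6045, -0.1092, 0.0702]
ee_rot: [0.041, 0.999, 0.001, -0.001]
ft_force: [-1.6, -0.2, -0.5]
grip_width: 0.129
```

Emit:
step_arm:
  motion:
    - [0,0,0,0,0,0]
    - [0,0,0,0,0,0]
    - [0,0,0,0,0,0]
    - [0,0,-15,0,0,0]
    - [0,0,-40,0,0,0]
    - [0,0,-40,0,0,0]
    - [0,0,-40,0,0,0]
    - [0,0,0,0,0,0]
  jaw: 45

```text
clock: 45.45
position: [0.6053, -0.1086, 0.2139]
ee_rot: [0.04, 0.999, 0.001, 0.001]
ft_force: [0.0, 0.5, -1.1]
grip_width: 0.529
```

```bash
python3 plan.py "[(.45,.1,.26,140)]" 50 10; python3 -c "
from h import *
snap('wrist','w27')"
```

```text
now [ 0.6053 -0.1086  0.2139] yaw 175.4 q [ 0.8   0.48 -0.94  1.48  0.39  1.38  1.33] F [ 0.   0.5 -1.1] g 45.2 t 45.45
[28.6,32.6,-7.7,0.2,0.1,5.9],
[31.8,29.5,-7.7,0.0,0.0,5.9],
[34.6,26.1,-7.7,0.0,0.0,5.9],
[37.1,22.4,-7.7,0.0,0.0,5.9],
[39.2,18.4,-7.7,0.0,0.0,5.9],
[40.9,14.3,-7.7,0.0,0.0,5.9],
-- (0.45, 0.1, 0.26, 140)
```

View pics/w27.png

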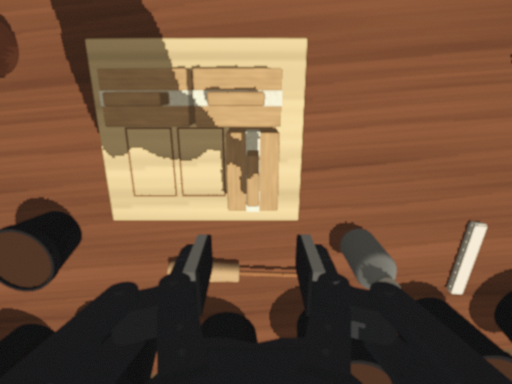

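Emit:
step_arm:
  motion:
    - [29,33,-8,0,0,6]
    - [32,29,-8,0,0,6]
    - [35,26,-8,0,0,6]
    - [37,22,-8,0,0,6]
    - [39,18,-8,0,0,6]
    - [41,14,-8,0,0,6]
    - [0,0,0,0,0,0]
    - [0,0,0,0,0,0]

```text
clock: 46.5
position: [0.4433, 0.1056, 0.258]
ee_rot: [0.357, 0.934, -0.0, -0.004]
ft_force: [-0.0, -0.5, -0.3]
grip_width: 0.527
```

```bash
python3 -c "
from h import *
c,t=snap('top','t28');crop(t,260,140,360,230,7,'t28c');c,s=snap('side','s28');crop(s,215,220,325,325,7,'s28c');crop(s,180,70,260,150,7,'s28j')
g=s.max(2).astype(int)
print([90+.5+np.diff(g[90:125,u]).argmax() for u in range(208,228,3)])"
```

```text
[np.float64(111.5), np.float64(113.5), np.float64(116.5), np.float64(118.5), np.float64(118.5), np.float64(100.5), np.float64(110.5)]
```

View pics/t28c.png

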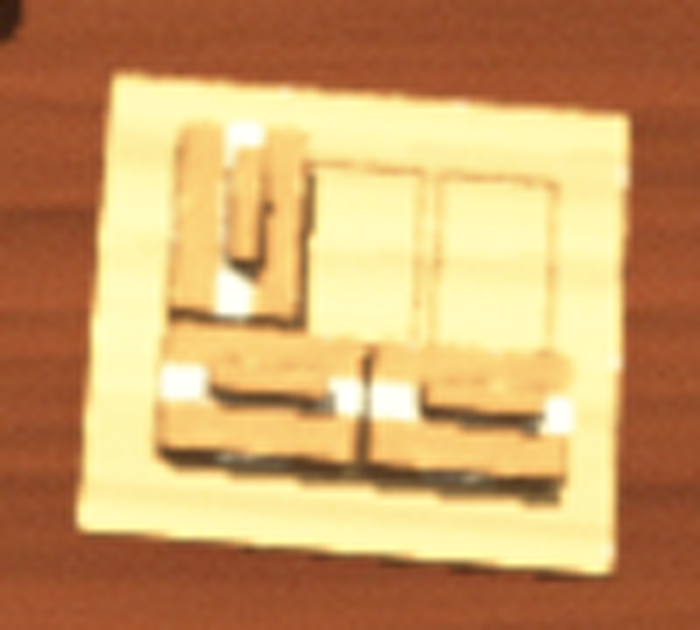

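View pics/s28.png

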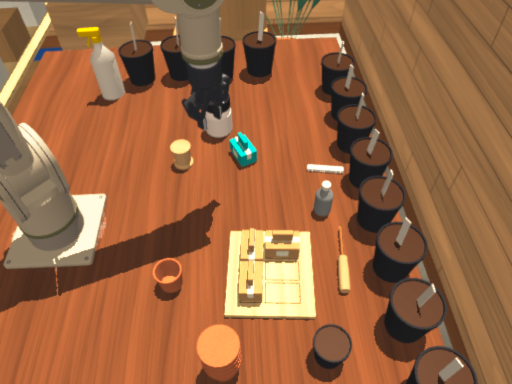

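View pics/t28.png

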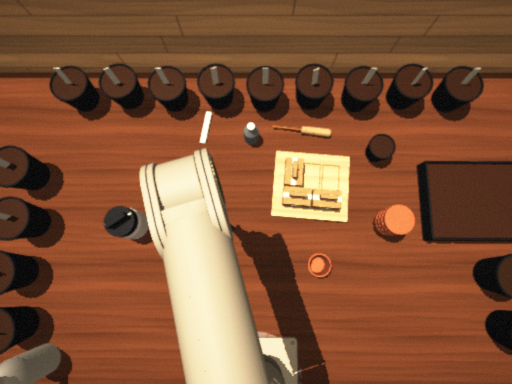

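```bash
python3 - <<'E'
from plan import *
c=info("top"); th=np.radians(-4.6); R=np.array([[np.cos(th),-np.sin(th)],[np.sin(th),np.cos(th)]]); C=np.array([.5699,-.1669])
for n,w in dict(C=[(245,132),(235,297)],B=[(184,382),(350,397)],A=[(393,402),(558,415)]).items():
    p=plane(c,np.array(w)/7+[260,140]-.4,.062); d=p[1]-p[0]; print(n,p.mean(0).round(4),"slab mm",(R.T@(p.mean(0)[:2]-C)*1000).round(1),(np.degrees(np.arctan2(d[1],d[0]))+4.6).round(1))
t=cv2.imread("pics/t28.png");m=(t.max(2)<75).astype(np.uint8);m[:200]=0;m[245:]=0;m[:,:95]=0;m[:,136:]=0
n,l,st,ce=cv2.connectedComponentsWithStats(m);i=1+st[1:,4].argmax();print(st[i],ce[i])
x,y,w,h=st[i][:4];print(plane(c,[[x+w/2-.5,y+h/2-.5]],.130), proj(c,[.443,.386,.13]))
print(manip.get_obs()["clock"])
E
python3 plan.py "[(.443,.386,.25,140)]"
```

```text
C [ 0.6064 -0.1092  0.062 ] slab mm [31.8 60.5] 180.4
B [ 0.5292 -0.1196  0.062 ] slab mm [-44.3  43.9] -90.3
A [ 0.5215 -0.2085  0.062 ] slab mm [-45.  -45.4] -89.7
[104 207  32  30 762] [120.11023622 221.42913386]
[[0.44136835 0.38378531 0.13      ]] [[118.75153073 220.90744839]]
46.6
now [0.4434 0.1058 0.258 ] yaw 138.2 q [ 0.77 -0.01 -1.07  1.79 -0.01  1.36  0.55] F [-0.5  0.1 -0.1] g 44.8 t 46.6
[31.2,34.7,1.5,-0.1,-0.4,-0.3],
[31.0,34.9,1.3,0.0,0.0,-0.3],
[30.8,35.1,1.3,0.0,0.0,-0.3],
[30.6,35.2,1.3,0.0,0.0,-0.3],
[30.5,35.4,1.3,0.0,0.0,-0.3],
[30.3,35.6,1.3,0.0,0.0,-0.3],
-- (0.443, 0.386, 0.25, 140)
```

```bash
python3 -c "
from workcell import manip
print(manip.hand_in()); o=manip.get_obs(); print(o['clock'])"
```

```text
the job is handed in; nothing more can be done
None
the job is handed in; nothing more can be done
```

I closed the jar and stood all three cartons present on the slab, then handed the job in at about 47 s of the 210 s allowed. No verdict was reported.

**Lid:** I turned it about 59° backward. On release it seemed to drop tilted, so I nudged it back to about 74°, where the side view showed it dropped and roughly level. I then turned it about 85° forward until the wrist torque rose to 1.5 N·m at the stop. After release, its lower edge in the side view matched an origin height of 97 mm. My last side check was blocked by the arm, but the last top view still showed the lid centred within about 3 mm.

**Cartons:** They stand on place0, place3 and place4. The last top view puts them within 2 mm and 0.5° of their outlines. The last carton had been knocked about 27 mm aside, so I measured it again before gripping it.

**Other things:** In the last views the turquoise look-alike and the other things on the bench appear where they were. I compared these by eye and did not measure them. The gripper was open and clear at hand-in.

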